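# Walk the storage canister onto its board

## Robot

A 6-joint arm with a two-finger parallel gripper is mounted at the origin on the work surface. World frame = base frame: x ahead of the robot, y to its left, z up, the work surface at z = 0. Lengths are in m, angles in degrees, forces in N, time in s.
With the tool pointing down it reaches from about 0.35 to 0.875 m from the base axis. Payload 4.2 kg.
Tool frame: the origin (TCP) lies midway between the tips of the shut fingers; the grasp point (between the pads) lies 19 mm behind it; x points along the fingers, y is the direction in which the jaws open and shut, and the axes are right-handed (so a half turn about x gives the same grasp; the last joint's range is limited). The gripper opens to 87 mm and grips with 3 to 60 N. Pads are 19 mm wide; open, the fingers measure 117 mm over their backs; the gripper's body (75 mm by 190 mm) begins 51 mm behind the grasp point.
Start: joints at [89.473, 22.042, 0.453, 0, -68.411, -14.817], TCP at [0.165, 0.603, 0.223] pointing down, gripper open.
Joint ranges: [-179.83, 179.83], [-69.29, 118.12], [-61.27, 80.66], [-181.25, 117.63], [-171.15, -9.14], [-177.46, 177.46]. Speed limits (degrees/s): [159.86, 159.86, 180, 180, 180, 180].

## Interface

Orientations are given as a 3x3 rotation matrix whose columns are the frame's x, y, z axes.
In Python, from station import r gives the robot as it stands.
- The arm moves only by the tool play_rows, never from a script. Its argument "plan" is a list that holds one entry, the list of rows, each a list of 6 numbers: the shift along the tool's x, y, z in cm, then the turn, a rotation vector about the tool's x, y, z in units of 10 degrees (1.0 is 10 degrees). A call has 1 to 5 rows; each row is the pose to reach, as a shift and turn from the pose commanded when the call began, along the tool's axes at that moment; what a row does not reach only later rows make up. A row lasts 1/8 s, in which the tool goes at most 62.5 mm and 10.7 degrees, less where a joint would pass 70% of its speed; a pose out of reach is approached as far as the arm can. A call with a gripper value outside its range is refused whole. "hand" is the opening, from 0 (shut) to 1 (fully open), set as the call begins (left out, the last holds). The fingers move at their own pace and stop on an object; the grip force is fixed at half the most. Time passes only in rows, so rows that repeat a pose let the fingers close. It gives the time, the measured TCP pose, the force and the opening at its end, in the units of the state.
- r.sense(): the state, without advancing time (a new reading comes with each control period).
- r.capture(name): name is "scene" or "top" or "wrist"; returns (picture, depth): 480x640x3 uint8, blue, green, red; 480x640 float32, m along the optical axis (not along the pixel's ray), 0 where there is no reading.
- r.get_calibration(name): a dict with "vfov" (degrees; the focal length in pixels is half the picture's height over the tangent of half this angle, whatever the lens; pixels are square), "cx", "cy" (the principal point, pixels), "rvec" (rotation vector, rad) and "tvec" (3), from world to camera coordinates, as OpenCV has them. Camera axes: x right, y down, z forward; pixel columns grow to the right and rows downward; lengths in m; the calibration is good to about 2 mm. A picture is of the moment at which its call begins: read the wrist's pose just before it. get_calibration takes no time and is no camera call; for the wrist camera it gives the pose at the moment of the call.
- r.finish_job(): hands the job in, once; it reports no verdict.
The state is a dict: "time_s": time; "joints": joint angles; "joint_velocities": joint speeds; "effort": joint torques, N m; "tcp_pos": TCP position; "ee_rot": TCP orientation; "wrist_force": force on the tool from outside, world axes, zero at the start; "moment": the same for the moment, N m; "gripper_width": opening from 0.0 (shut) to 1.0 (fully open).
Only numpy, scipy, OpenCV 4.12 (cv2) and the standard library are available. Lean on these libraries where they do the work, as an engineer would, in place of code of your own. Each camera call takes 0.05 s, during which the arm holds its last target.

## Task

Walk the heavy square canister with the block handle up onto the wooden board, under the wire shelf, until it stands squarely against the stop rail, midway between its two neighbours. Do not lift it off: tip up its side nearest the robot, swing that leading corner forward and set it down on the board while the far leading corner is still on the counter; then rock it over onto the near corner, swing the far one up over the board, and go on until it is home. Set it down and push it home gently, let go of it, and do not disturb the other things on the counter and board.

Things in the scene. Friction and masses are not known exactly. Their poses are not given: they have to be found in the camera images.
- canister: Square steel canister 110 x 110 mm, 200 mm tall with lid and handle, 0.64 to 0.96 kg, evenly filled. Stands on four 20 x 20 mm rubber corner feet 8 mm high, open between them. Origin: centre of its underside at sole level; z up, x its leading side (towards the stop rail), y its side nearest the robot. Starts on the counter right of the board, roughly facing it. Its pose is hidden while held.
- handle (a point): Centre of the canister's wooden block handle, 176 mm above the soles, on its axis: 90 mm long in canister x, 28 mm thick in y, 152 to 200 mm high, on a flat 112 x 112 mm lid (top at 152 mm).
- lead_near (a point): sole corner of the canister's leading foot nearer the robot: the outermost point at sole level, at (55, 55, 0) mm in the canister's frame
- lead_far (a point): same, leading foot farther from the robot, at (55, -55, 0) mm
- trail_near (a point): same, trailing foot nearer the robot, at (-55, 55, 0) mm
- trail_far (a point): same, trailing foot farther from the robot, at (-55, -55, 0) mm
- station: Fixed wooden board with stop rail and wire shelf. Origin on the counter under the canister's final place; x points to the stop rail (to the robot's left), y towards the robot. Board 5 mm thick, x = -70 to +85 mm, 420 mm long in y; its edge at x = -70 is a square step. Stop rail: face at x = +55 mm, top at 50 mm; a canister squarely against it has its centre at x = 0.
- shelf_edge (a point): Middle of the wire shelf's front bar, at (-40, 0, 320) mm from the station's origin. 10 mm steel bars from here to x = +100, y = -205 to +205 mm of the station; two legs behind, 16 mm thick, at x = +95; crockery to 90 mm high on its ends. A hand pointing straight down does not fit at the final place; one leaning 35 to 45 degrees, its back towards station -x, does.
- parking (a point): final place of the centre of the canister's underside: on the board's top, 5 mm above the counter, midway between the two neighbours; axes as the station's
- near_tin: bystander on the board on the robot's side of the place: square steel tin 80 mm wide, 157 mm high with its knob, origin at its underside centre
- far_tin: bystander on the board beyond the place: square white tin 80 mm wide, 132 mm high with its knob, origin at its underside centre
- mug: bystander: white mug, 80 mm wide, 95 mm high, on the counter beyond the canister's way
- jar: bystander: white jar, 72 mm wide, 110 mm high, on the counter behind the canister
- cups: bystander: stack of paper cups, 88 mm wide, 170 mm high, on the counter beyond the canister's way
Things that resemble listed ones, but are neither listed nor needed, are in the scene too. Leave any orange or yellow look-alike of the canister alone.

How it is judged:
By the outcome, as a careful person would: the job done as asked, in the order asked, and still so for the second after the job is handed in, with the robot touching nothing.
It also fails if it takes over 72 s, if anything falls off the work surface, if the arm or the gripper's body presses on something with over 40 N, if the wrist force passes 120 N, or if a joint passes its speed limit or range.

## Working session

There is one attempt and no reset: what is moved stays moved. The work goes in short steps, Python scripts to look and compute and a tool call to move; the robot and the scene stay as the last step left them, time stands still between calls to the robot, and variables do not carry over. Pictures are saved under pics/ and viewed, and the job is handed in when it is done.

Besides the shell and the picture viewer there is one more tool, called after ">>>" as name(argument=value, ...) on one line, values as JSON. play_rows: Moves the arm, as the interface text tells. Its arguments: {"type":"object","properties":{"plan":{"type":"array","items":{"type":"array","items":{"type":"array","items":{"type":"number"}}}},"hand":{"type":"number"}},"required":["plan"]}

```bash
ls; mkdir -p pics; python3 - <<'E'
from station import r
import cv2
s=r.sense(); print(s)
for n in ["scene","top","wrist"]:
    c=r.get_calibration(n); print(n,c)
    p,d=r.capture(n); cv2.imwrite(f"pics/{n}0.png",p)
    import numpy as np; np.save(f"pics/{n}0_d.npy",d); print((d>0).mean())
E
```

```text
pics
{'time_s': 0.0, 'joints': array([ 8.94736549e+01,  2.20902134e+01,  3.79607608e-01, -2.81460227e-02,
       -6.84136986e+01, -1.48164791e+01]), 'joint_velocities': array([-0.07549063, -0.00287499,  0.07671519, -0.00747968, -0.0770328 ,
        0.07231953]), 'effort': array([ 5.70744196e-04, -3.90671003e+01,  1.87408268e+01,  4.22003120e+00,
        1.10350270e-02, -1.90228438e-04]), 'tcp_pos': array([0.16519835, 0.60213287, 0.22146642]), 'ee_rot': array([[-4.76697563e-04, -2.64768142e-01, -9.64311985e-01],
       [-2.16518889e-03, -9.64309561e-01,  2.64768547e-01],
       [-9.99997542e-01,  2.21413212e-03, -1.13589022e-04]]), 'wrist_force': array([ 0.71486557, -0.08202032, -0.32634473]), 'moment': array([-0.02418499, -0.00309067, -0.01496633]), 'gripper_width': 1.000293288228343}
scene {'vfov': 43.66249816253138, 'cx': 329.3022242915872, 'cy': 252.47278247601162, 'rvec': array([ 2.40817751,  1.53746465, -0.25557943]), 'tvec': array([-0.1724233 , -0.42387835,  1.65917526])}
0.9957779947916666
top {'vfov': 56.39836189101005, 'cx': 316.2522899619098, 'cy': 240.8681897320382, 'rvec': array([ 2.04995879, -2.18534429,  0.22660189]), 'tvec': array([-0.0408028 ,  0.59720934,  1.17034937])}
0.9959798177083333
wrist {'vfov': 66.79651853473122, 'cx': 322.8125593183385, 'cy': 241.34583770183312, 'rvec': array([-1.77927777,  2.33061076,  0.35898431]), 'tvec': array([ 0.62302543, -0.03568571,  0.39301036])}
0.996064453125
```

View pics/scene0.png

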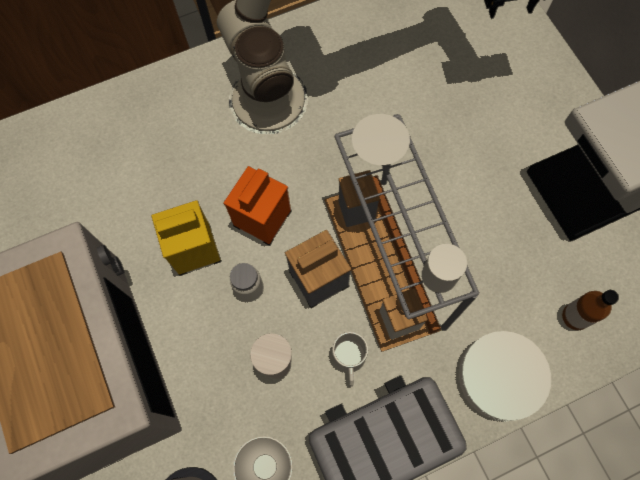

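View pics/top0.png

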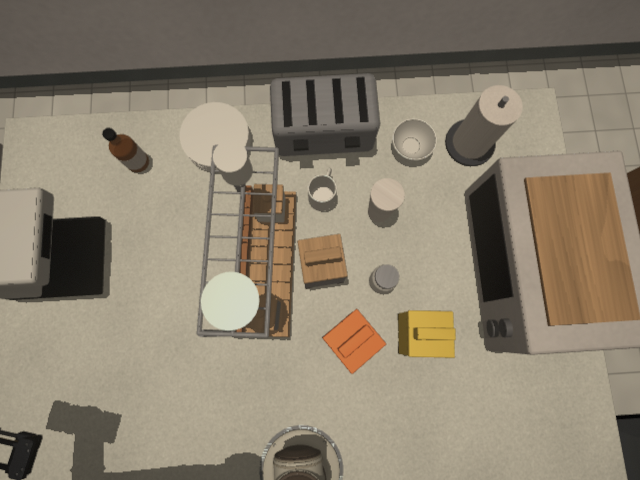

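View pics/wrist0.png

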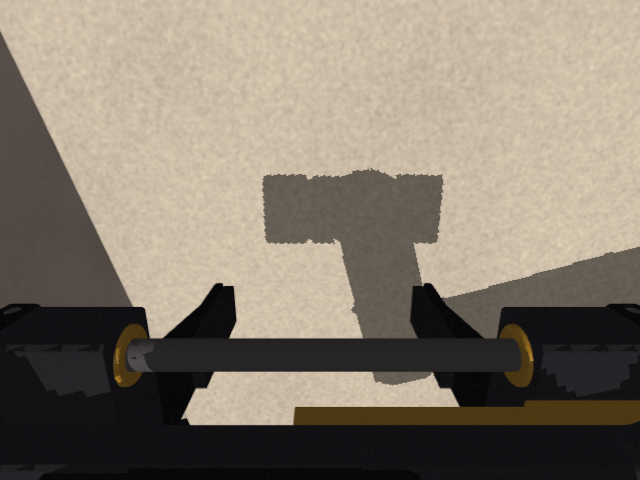

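The top view shows the canister (wooden lid and handle) at about (323,260). The board runs through (268,265) under the shelf at (240,240), with tins near (262,205) and (258,308). The mug is at (322,190), cups at (387,198), jar at (385,279), and the orange and yellow look-alikes at (354,342) and (430,334). Next I'll measure them.

```bash
cat > h.py <<'E'
import numpy as np, cv2, json
from station import r
def cal(n):
    c=r.get_calibration(n); R,_=cv2.Rodrigues(np.array(c['rvec'])); f=240/np.tan(np.radians(c['vfov']/2))
    return f,c['cx'],c['cy'],R,np.array(c['tvec'])
def cloud(C,d):
    f,cx,cy,R,t=C; v,u=np.mgrid[0:480,0:640]
    P=np.stack([(u-cx)/f*d,(v-cy)/f*d,d],-1)
    return (P-t)@R
def ray(C,uv,z):
    f,cx,cy,R,t=C; uv=np.asarray(uv,float)
    D=np.stack([(uv[...,0]-cx)/f,(uv[...,1]-cy)/f,np.ones(uv.shape[:-1])],-1)@R
    o=-R.T@t
    return o+D*((z-o[2])/D[...,2])[...,None]
def proj(C,P):
    f,cx,cy,R,t=C; q=np.asarray(P)@R.T+t
    return np.stack([f*q[...,0]/q[...,2]+cx,f*q[...,1]/q[...,2]+cy],-1)
E
python3 - <<'E'
from h import *
for n in ["top","scene"]:
    C=cal(n); d=np.load(f"pics/{n}0_d.npy"); W=cloud(C,d)
    o=-C[3].T@C[4]; print(n,"cam",o.round(3))
    for uv in ([(323,262),(323,256),(300,300),(268,265),(258,308),(262,205),(230,300),(245,235)] if n=="top" else [(318,258),(330,240),(355,190),(400,315),(380,270),(380,140),(420,258)]):
        print(uv,W[uv[1],uv[0]].round(4))
    img=cv2.imread(f"pics/{n}0.png")
    # ortho render
    x=W[...,0];y=W[...,1];z=W[...,2]
    m=(x>0.25)&(x<0.95)&(y>-.3)&(y<.4)
    print(np.percentile(z[m&(abs(z)<.01)],[5,50,95]))
    order=np.argsort(z[m]); S=np.zeros((600,700,3),np.uint8)
    cols=((0.4-y[m])*1000).astype(int)[order]; rows=((0.95-x[m])*1000*600/700).astype(int)[order]
    zz=z[m][order]; hsv=np.zeros((len(zz),3),np.uint8)
    col=cv2.applyColorMap(np.clip(zz/0.35*255,0,255).astype(np.uint8)[:,None],cv2.COLORMAP_JET)[:,0]
    for dx in(0,1):
        for dy in (0,1):
            S[np.clip(rows+dy,0,599),np.clip(cols+dx,0,699)]=col
    cv2.imwrite(f"pics/ortho_{n}.png",S)
E
```

```text
top cam [ 0.345 -0.059  1.267]
(323, 262) [ 0.5176 -0.0905  0.1629]
(323, 256) [ 0.5267 -0.0905  0.199 ]
(300, 300) [ 0.4395 -0.0233 -0.0025]
(268, 265) [0.4939 0.0315 0.3217]
(258, 308) [0.4043 0.0558 0.3247]
(262, 205) [0.689  0.0603 0.1155]
(230, 300) [0.4206 0.105  0.3718]
(245, 235) [0.625  0.1178 0.0494]
[-0.00388028  0.00049476  0.00579637]
scene cam [ 0.92  -0.233  1.436]
(318, 258) [ 0.5403 -0.087   0.197 ]
(330, 240) [ 0.5141 -0.0461  0.1988]
(355, 190) [0.411  0.0663 0.1533]
(400, 315) [0.7159 0.0332 0.1183]
(380, 270) [0.5763 0.062  0.009 ]
(380, 140) [0.4231 0.1061 0.3781]
(420, 258) [0.5887 0.1688 0.0022]
[-0.00401812  0.00140963  0.00725467]
```

View pics/ortho_top.png

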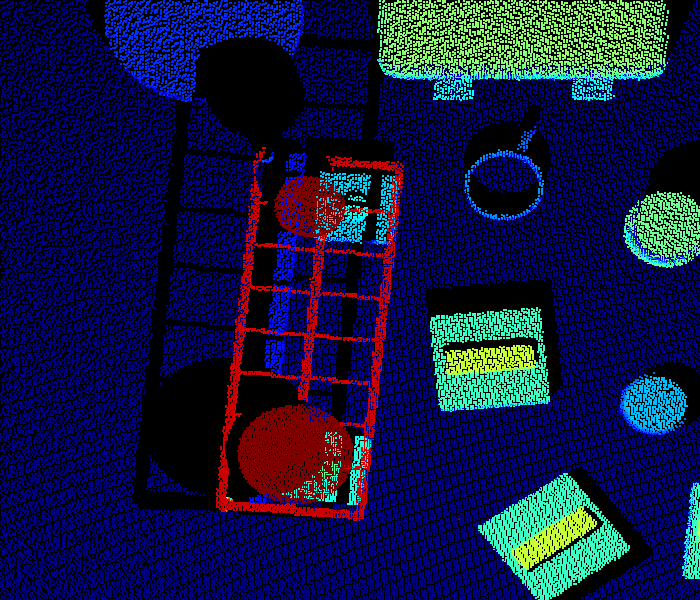

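View pics/ortho_scene.png

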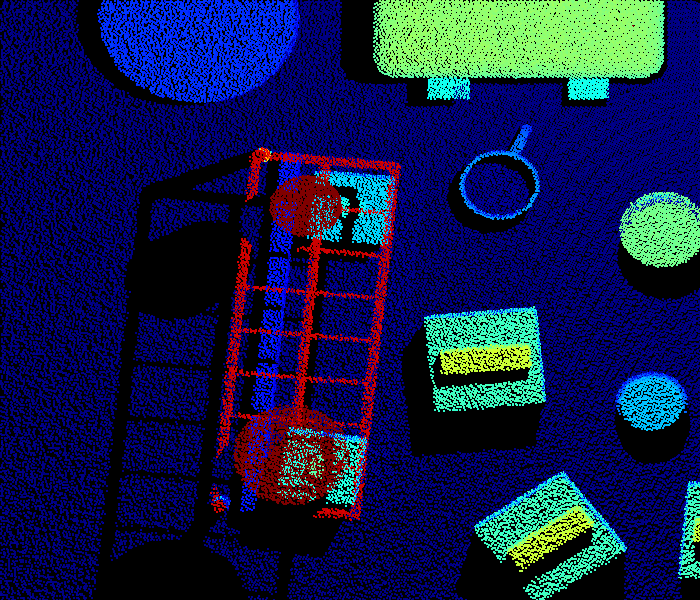

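```bash
cat > meas.py <<'E'
from h import *
def rect(P,trim=0.5):
    # rough: remove outliers then minAreaRect
    c=np.median(P[:,:2],0); P=P[np.linalg.norm(P[:,:2]-c,axis=1)<np.percentile(np.linalg.norm(P[:,:2]-c,axis=1),99.7)]
    r_=cv2.minAreaRect((P[:,:2]*1000).astype(np.float32)); 
    return np.array(r_[0]).round(1),np.array(r_[1]).round(1),round(r_[2],2)
if __name__=="__main__":
  for n in ["top","scene"]:
    C=cal(n); W=cloud(C,np.load(f"pics/{n}0_d.npy")); img=cv2.imread(f"pics/{n}0.png")
    x,y,z=W[...,0],W[...,1],W[...,2]
    def sel(x0,x1,y0,y1,z0,z1,er=True):
        m=((x>x0)&(x<x1)&(y>y0)&(y<y1)&(z>z0)&(z<z1)).astype(np.uint8)
        if er: m=cv2.morphologyEx(m,cv2.MORPH_OPEN,np.ones((3,3)))
        return W[m>0]
    B=(.45,.62,-.17,0.0)
    for nm,a in dict(handle=B+(.185,.21),lid=B+(.14,.21),near=(.35,.46,.02,.13,.115,.17),far=(.65,.78,.0,.11,.1,.145),rail=(.35,.78,.08,.17,.035,.062),
       jar=(.42,.54,-.3,-.2,.09,.13),mug=(.68,.79,-.15,-.05,.08,.11),cups=(.63,.75,-.33,-.2,.15,.19),shelf=(.3,.8,0.,.2,.305,.335)).items():
        P=sel(*a); 
        if nm=="shelf": P=sel(*a,er=False)
        print(n,nm,len(P),rect(P),P[:,2].mean().round(4))
    P=sel(.4,.7,-.01,.07,.305,.335,er=False)
E
python3 meas.py
```

```text
top handle 437 (array([531.3, -89.6]), array([28.2, 89.1]), 5.39) 0.1995
top lid 1928 (array([531.4, -89.3]), array([112.2, 111.9]), 5.12) 0.1636
top near 526 (array([405.3,  69.3]), array([69.5, 79.9]), 80.95) 0.1443
top far 704 (array([707.8,  44.1]), array([80.2, 79.8]), 85.65) 0.1187
top rail 593 (array([568.5, 133. ]), array([ 40.9, 409.1]), 85.15) 0.0491
top jar 457 (array([ 479.3, -254.8]), array([60.1, 60.5]), 39.33) 0.11
top mug 77 (array([743.7, -98.9]), array([39.6, 94.6]), 78.58) 0.0901
top cups 907 (array([ 682.4, -267. ]), array([85.1, 85.8]), 84.36) 0.1696
top shelf 3115 (array([558.5,  91. ]), array([150.3, 422. ]), 84.37) 0.3236
scene handle 565 (array([532.1, -85.5]), array([30.4, 89.3]), 6.24) 0.1997
scene lid 2377 (array([531. , -84.7]), array([114., 113.]), 5.56) 0.1652
scene near 898 (array([406.2,  78.9]), array([81. , 81.4]), 79.77) 0.1423
scene far 1042 (array([708.1,  49.1]), array([81.2, 80.8]), 84.41) 0.1186
scene rail 1272 (array([566.5, 129. ]), array([ 39.1, 420.6]), 87.01) 0.0501
scene jar 608 (array([ 480.2, -251.3]), array([61.8, 61.3]), 9.41) 0.1099
scene mug 98 (array([744.8, -99.7]), array([27.4, 97.7]), 66.33) 0.0894
scene cups 1351 (array([ 683.3, -262.2]), array([85.1, 86.5]), 68.01) 0.1707
scene shelf 3515 (array([560.8,  94.6]), array([151.5, 422.4]), 84.33) 0.3244
```

```bash
cat >> h.py <<'E'
from scipy.spatial.transform import Rotation as Ro
def load(): 
    s=json.load(open('cmd.json')); return np.array(s['p']),np.array(s['R'])
def commit(rows):
    p,R=load(); a=np.array(rows[-1],float)
    p2=p+R@(a[:3]/100); R2=R@Ro.from_rotvec(np.radians(a[3:]*10)).as_matrix()
    json.dump(dict(p=p2.tolist(),R=R2.tolist()),open('cmd.json','w'))
def rows(targets):
    p,R=load(); out=[]
    for P,Q in targets:
        out.append(np.r_[(R.T@(P-p))*100,np.degrees(Ro.from_matrix(R.T@Q).as_rotvec())/10].round(2))
    return out
def show(targets):
    print("["+",\n".join("["+", ".join(f"{x:g}" for x in r_)+"]" for r_ in rows(targets))+"]")
def check():
    s=r.sense(); p,R=load()
    print("t",round(s['time_s'],2),"tcp-cmd mm",((s['tcp_pos']-p)*1000).round(1),"rot err deg",np.degrees(Ro.from_matrix(R.T@s['ee_rot']).as_rotvec()).round(2),"F",s['wrist_force'].round(1),"M",s['moment'].round(2),"J",s['joints'].round(0),"w",round(s['gripper_width'],3))
# station
YS=84.35; S0=np.array([.5568,.0623,0.]); RS=Ro.from_euler('z',YS,degrees=True).as_matrix()
E
python3 - <<'E'
from h import *
y=np.array([-.26477,-.96431,0]);y/=np.linalg.norm(y);x=np.array([0,0,-1.]);R=np.stack([x,y,np.cross(x,y)],1)
json.dump(dict(p=[.165,.603,.223],R=R.tolist()),open('cmd.json','w'))
check()
C=cal("wrist"); o=-C[3].T@C[4]; p,_=load(); print("cam in tool",R.T@(o-p), "cam fwd",R.T@C[3][2])
# travel targets
ys=RS[:,1]
xt=np.array([0,0,-1.]); RA=np.stack([xt,ys,np.cross(xt,ys)],1)
rot=Ro.from_matrix(R.T@RA).as_rotvec()
T=[]
for a,P in [(0,[.165,.603,.34]),(0,[.175,.57,.44]),(.1,[.21,.52,.49]),(.2,[.25,.46,.5]),(.3,[.29,.40,.5])]:
    T.append((np.array(P),R@Ro.from_rotvec(rot*a).as_matrix()))
show(T)
E
```

```text
t 0.15 tcp-cmd mm [ 0.2 -0.7 -1.3] rot err deg [-0.    0.01  0.1 ] F [-0.6 -0.2  0.7] M [ 0.04 -0.02 -0.02] J [ 89.  22.   0.  -0. -68. -15.] w 1.004
cam in tool [-0.16131252  0.00120297 -0.08438576] cam fwd [0.95319248 0.00209376 0.30235694]
[[-11.7, 0, 0, 0, 0, 0],
[-21.7, 2.92, -1.84, 0, 0, 0],
[-26.7, 6.81, -6.54, 0.8, 0, 0],
[-27.7, 11.54, -11.98, 1.61, 0, 0],
[-27.7, 16.27, -17.43, 2.41, 0, 0]]
```

>>> play_rows(plan=[[[-6,0,0,0,0,0],[-12,0,0,0,0,0],[-17,2.9,-1.8,0,0,0],[-22,6,-4.5,0.5,0,0],[-26,9,-8,1,0,0]]])

```text
time_s: 0.78
tcp_pos: [0.2184, 0.4941, 0.4838]
ee_rot: [[0.0, -0.429, -0.903], [0.001, -0.903, 0.429], [-1.0, -0.001, 0.0]]
wrist_force: [0.3, 0.9, -0.5]
gripper_width: 1.006
```

```bash
python3 - <<'E'
from h import *
commit([[-26, 9, -8, 1, 0, 0]]); check(); print(load()[0])
ys=RS[:,1]; p,R=load()
xt=np.array([0,0,-1.]); RA=np.stack([xt,ys,np.cross(xt,ys)],1)
rot=Ro.from_matrix(R.T@RA).as_rotvec()
pe=np.array([.5,.05,.5])
T=[(p+(pe-p)*a,R@Ro.from_rotvec(rot*a).as_matrix()) for a in np.arange(1,6)/9]
show(T)
E
```

```text
t 0.78 tcp-cmd mm [ 0.1 -0.9  0.8] rot err deg [ 0.08 -0.02 -0.04] F [ 0.3  0.9 -0.5] M [ 0.09 -0.14 -0.01] J [  83.   10.   20.    0. -100.  -19.] w 1.006
[0.21831558 0.49503033 0.483     ]
[[-0.19, 3.13, -4.95, 0.78, 0, 0],
[-0.38, 6.26, -9.89, 1.56, 0, 0],
[-0.57, 9.39, -14.84, 2.34, 0, 0],
[-0.76, 12.51, -19.78, 3.12, 0, 0],
[-0.94, 15.64, -24.73, 3.91, 0, 0]]
```

>>> play_rows(plan=[[[-0.5,3.1,-5,0.8,0,0],[-1,6.2,-10,1.6,0,0],[-1.5,9.4,-15,2.3,0,0],[-1.5,12.5,-20,3.1,0,0],[-1.5,15.6,-24.7,3.9,0,0]]])

```text
time_s: 1.4
tcp_pos: [0.3753, 0.2466, 0.497]
ee_rot: [[-0.0, -0.903, -0.429], [0.0, -0.429, 0.903], [-1.0, -0.0, 0.0]]
wrist_force: [1.0, 0.1, 0.7]
gripper_width: 1.0
```

```bash
cat >> h.py <<'E'
# canister pose at start (world), from images
YC=95.4; C0=np.array([.5312,-.087,0.]); RC=Ro.from_euler('z',YC,degrees=True).as_matrix()
def tool(P,RCn,lean=45):
    """tool pose with grasp point at P, canister orientation RCn"""
    L=np.radians(lean); x=RCn@np.array([np.sin(L),0,-np.cos(L)]); y=RCn[:,1]
    Rt=np.stack([x,y,np.cross(x,y)],1); return P+.019*x,Rt
def lerp(P,Q,fr):
    p,R=load(); rot=Ro.from_matrix(R.T@Q).as_rotvec()
    return [(p+(P-p)*a,R@Ro.from_rotvec(rot*a).as_matrix()) for a in fr]
E
python3 - <<'E'
from h import *
commit([[-1.5, 15.6, -24.7, 3.9, 0, 0]]); check(); print(load()[0])
# pregrasp: 12 cm back along tool x from the grasp
g=C0+[0,0,.178]; P,Q=tool(g,RC); pre=P-.13*Q[:,0]
print(P,pre)
show(lerp(pre+[0,0,.08],Q,np.arange(1,11)/9))
E
```

```text
t 1.4 tcp-cmd mm [ 0.6 -1.7 -1. ] rot err deg [ 0.24 -0.01 -0.  ] F [1.  0.1 0.7] M [ 0.16 -0.08  0.05] J [  54.    1.   11.   -0. -101.  -29.] w 1.0
[0.37472663 0.24829043 0.498     ]
[ 0.52993565 -0.0736246   0.16456497] [ 0.53858645 -0.16514052  0.25648885]
[[1.79, 0.35, -4.93, 0.21, -0.49, -0.09],
[3.59, 0.69, -9.86, 0.43, -0.99, -0.18],
[5.38, 1.04, -14.79, 0.64, -1.48, -0.26],
[7.18, 1.39, -19.72, 0.85, -1.98, -0.35],
[8.97, 1.73, -24.65, 1.07, -2.47, -0.44],
[10.77, 2.08, -29.57, 1.28, -2.97, -0.53],
[12.56, 2.43, -34.5, 1.49, -3.46, -0.62],
[14.36, 2.78, -39.43, 1.71, -3.96, -0.71],
[16.15, 3.12, -44.36, 1.92, -4.45, -0.79],
[17.95, 3.47, -49.29, 2.13, -4.95, -0.88]]
```

>>> play_rows(plan=[[[0,0.3,-5,0.2,-0.4,0],[0,0.7,-10,0.4,-0.8,-0.1],[0,1,-15,0.6,-1.2,-0.2],[2,1.4,-20,0.8,-1.6,-0.3],[4,1.7,-25,1,-2,-0.4]]])

```text
time_s: 2.02
tcp_pos: [0.4679, 0.0143, 0.4568]
ee_rot: [[-0.055, -0.965, -0.257], [0.346, -0.26, 0.901], [-0.936, -0.04, 0.348]]
wrist_force: [1.0, 0.3, -0.1]
gripper_width: 1.005
```

```bash
python3 - <<'E'
from h import *
commit([[4, 1.7, -25, 1, -2, -0.4]]); check(); print(load()[0])
g=C0+[0,0,.178]; P,Q=tool(g,RC); pre=P-.13*Q[:,0]
show(lerp(pre+[0,0,.03],Q,np.arange(1,6)/5))
E
```

```text
t 2.02 tcp-cmd mm [ 0.3 -1.3 -1.2] rot err deg [ 0.02 -0.15 -0.12] F [ 1.   0.3 -0.1] M [-0.59 -0.21 -0.03] J [   7.    5.   15.  -21. -100.    5.] w 1.005
[0.46760659 0.01556244 0.458     ]
[[1.89, -0.3, -4.81, 0.19, -0.49, -0.07],
[3.79, -0.59, -9.63, 0.38, -0.98, -0.14],
[5.68, -0.89, -14.44, 0.57, -1.47, -0.21],
[7.58, -1.18, -19.25, 0.76, -1.96, -0.28],
[9.47, -1.48, -24.07, 0.95, -2.45, -0.35]]
```

>>> play_rows(plan=[[[1.5,-0.3,-5,0.2,-0.5,-0.1],[3.4,-0.6,-10,0.4,-1,-0.1],[5.7,-0.9,-15,0.6,-1.5,-0.2],[7.6,-1.2,-20,0.8,-2,-0.3],[9.5,-1.5,-24,0.95,-2.45,-0.35]]])

```text
time_s: 2.65
tcp_pos: [0.5389, -0.1659, 0.2836]
ee_rot: [[-0.065, -0.996, -0.063], [0.707, -0.091, 0.702], [-0.705, 0.001, 0.71]]
wrist_force: [1.0, -0.7, 0.8]
gripper_width: 1.0
```

```bash
python3 - <<'E'
from h import *
commit([[9.5, -1.5, -24, 0.95, -2.45, -0.35]]); check(); print(load()[0])
C=cal("wrist"); p,d=r.capture("wrist"); cv2.imwrite("pics/w1.png",p); np.save("pics/w1_d.npy",d)
p,d=r.capture("scene"); cv2.imwrite("pics/s1.png",p)
W=cloud(C,np.load("pics/w1_d.npy")); x,y,z=W[...,0],W[...,1],W[...,2]
from meas import rect
for nm,(z0,z1) in dict(handle=(.185,.21),lid=(.14,.162)).items():
    m=((x>.45)&(x<.62)&(y>-.17)&(y<0)&(z>z0)&(z<z1)).astype(np.uint8)
    P=W[cv2.morphologyEx(m,cv2.MORPH_OPEN,np.ones((3,3)))>0]; print(nm,len(P),rect(P),P[:,2].mean())
g=C0+[0,0,.178]; P,Q=tool(g,RC); 
show(lerp(P,Q,np.arange(1,6)/5))
E
```

```text
t 2.65 tcp-cmd mm [ 0.3 -1.5 -2.9] rot err deg [ 0.15 -0.19 -0.03] F [ 1.  -0.7  0.8] M [-1.37 -0.22  0.  ] J [ -24.   28.   20.  -40. -104.   27.] w 1.0
[ 0.53863195 -0.16438841  0.2864684 ]
handle 2616 (array([530.7, -90.5]), array([28. , 88.6]), 5.54) 0.19827540526582785
lid 9893 (array([530.6, -89.4]), array([111.9, 113.1]), 5.6) 0.15174790683841372
[[3.01, 0, -0.43, -0, 0, 0],
[6.03, 0.01, -0.87, -0, 0, 0],
[9.04, 0.01, -1.3, -0, 0, 0],
[12.05, 0.02, -1.74, -0, 0, 0],
[15.07, 0.02, -2.17, -0, 0, 0.01]]
```

View pics/w1.png

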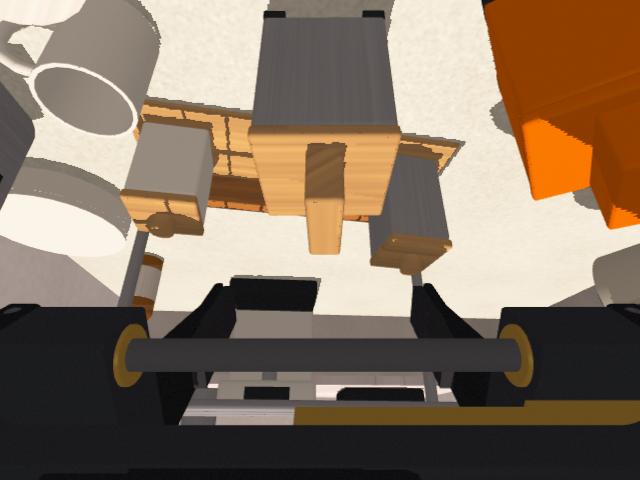

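View pics/s1.png

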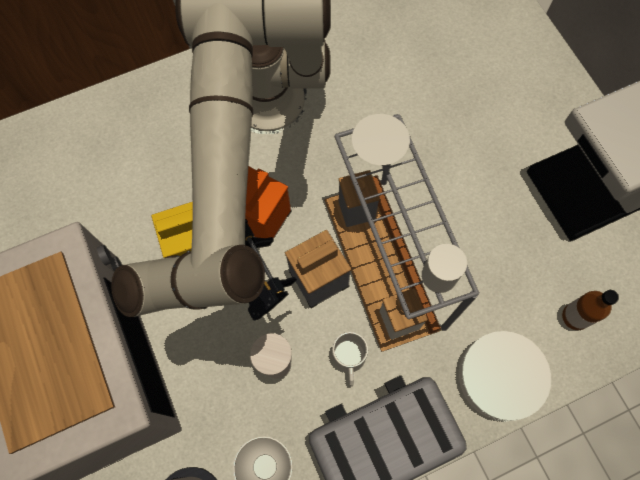

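```bash
cat > st.py <<'E'
from h import *
from meas import rect
E
python3 - <<'E'
from st import *
s=json.load(open('cmd.json'))
C=cal("wrist"); W=cloud(C,np.load("pics/w1_d.npy")); x,y,z=W[...,0],W[...,1],W[...,2]
for nm,a in dict(near=(.35,.46,.02,.13,.115,.132),far=(.65,.78,.0,.11,.095,.112),shelf=(.3,.8,0.,.2,.305,.335),rail=(.3,.8,.08,.17,.03,.06)).items():
    m=((x>a[0])&(x<a[1])&(y>a[2])&(y<a[3])&(z>a[4])&(z<a[5])); P=W[m]
    print(nm,len(P),rect(P) if len(P)>10 else '',P[:,2].mean())
# top tins precise top-plane
for n in ["top","scene"]:
    C=cal(n); W=cloud(C,np.load(f"pics/{n}0_d.npy")); x,y,z=W[...,0],W[...,1],W[...,2]
    m=((x>.36)&(x<.77)&(y>-.04)&(y<.02)&(z>-.01)&(z<.02)); img=cv2.imread(f"pics/{n}0.png")
    hsv=cv2.cvtColor(img,cv2.COLOR_BGR2HSV); mm=((x>.3)&(x<.8)&(y>-.03)&(y<.13)&(abs(z)<.02)&(hsv[...,1]>100))
    P=W[mm]; print(n,"board",len(P),rect(P))
    # right edge: for each x bin min y
    E_=[]
    for xb in np.arange(.38,.74,.01):
        q=P[(P[:,0]>xb)&(P[:,0]<xb+.01)]
        if len(q)>5: E_.append((xb+.005,np.percentile(q[:,1],1)))
    E_=np.array(E_); k=np.polyfit(E_[:,0],E_[:,1],1); res=E_[:,1]-np.polyval(k,E_[:,0]); g=abs(res)<.004; k=np.polyfit(E_[g,0],E_[g,1],1); print("edge slope deg",np.degrees(np.arctan(k[0])),"y at .557",np.polyval(k,.557),g.sum(),len(g))
E
```

```text
near 928 (array([418. ,  51.2]), array([107.5,  55.6]), 34.65) 0.12320401793239903
far 2706 (array([704.8,  44.6]), array([82.5, 80. ]), 84.68) 0.10738958717514603
shelf 2814 (array([533.3,  90.2]), array([148.5, 272.8]), 84.29) 0.3147043502044436
rail 1003 (array([557.6, 126.6]), array([ 44.1, 238.7]), 77.8) 0.04111001750671906
top board 3312 (array([555. ,  55.2]), array([124. , 417.8]), 84.32)
edge slope deg -5.632677674566465 y at .557 -0.005770037370279826 36 36
scene board 4882 (array([556. ,  58.4]), array([128.2, 418.9]), 84.61)
edge slope deg -5.669032933947453 y at .557 -0.0040672978582077385 36 36
```

```bash
sed -i 's/S0=np.array(\[.5568,.0623,0.\])/S0=np.array([.557,.0635,0.])/; s/YC=95.4; C0=np.array(\[.5312,-.087,0.\])/YC=95.5; C0=np.array([.531,-.0895,0.])/' h.py
python3 - <<'E'
from h import *
g=C0+[0,0,.180]; P,Q=tool(g,RC); show(lerp(P+[0,.0015,.003],Q,np.arange(1,6)/5))
E
```

```text
[[2.93, 0.01, -0.38, -0, 0, 0],
[5.86, 0.02, -0.76, -0, 0, 0],
[8.79, 0.03, -1.13, -0.01, 0, 0.01],
[11.72, 0.04, -1.51, -0.01, 0, 0.01],
[14.64, 0.06, -1.89, -0.01, 0, 0.01]]
```

>>> play_rows(plan=[[[3,0,-1,0,0,0],[6,0,-1.9,0,0,0],[9,0,-1.9,0,0,0],[12,0,-1.9,0,0,0],[14.6,0.05,-1.9,0,0,0]]])

```text
time_s: 3.38
tcp_pos: [0.5298, -0.0734, 0.1691]
ee_rot: [[-0.066, -0.996, -0.068], [0.704, -0.095, 0.704], [-0.708, -0.001, 0.707]]
wrist_force: [-0.0, -0.4, 0.3]
gripper_width: 0.998
```

```bash
python3 - <<'E'
from h import *
commit([[14.6, 0.05, -1.9, 0, 0, 0]]); check()
s=r.sense(); R=s['ee_rot']; g=s['tcp_pos']-.019*R[:,0]; print("grasp pt in canister mm",(RC.T@(g-C0)*1000).round(1))
p,d=r.capture("wrist"); cv2.imwrite("pics/w2.png",p)
E
```

```text
t 3.38 tcp-cmd mm [-0.   1.6 -0.7] rot err deg [-0.11  0.05  0.01] F [-0.  -0.4  0.3] M [-1.41 -0.19  0.01] J [-17.  29.   4. -41. -87.  32.] w 0.998
grasp pt in canister mm [  2.7  -0.3 182.6]
```

View pics/w2.png

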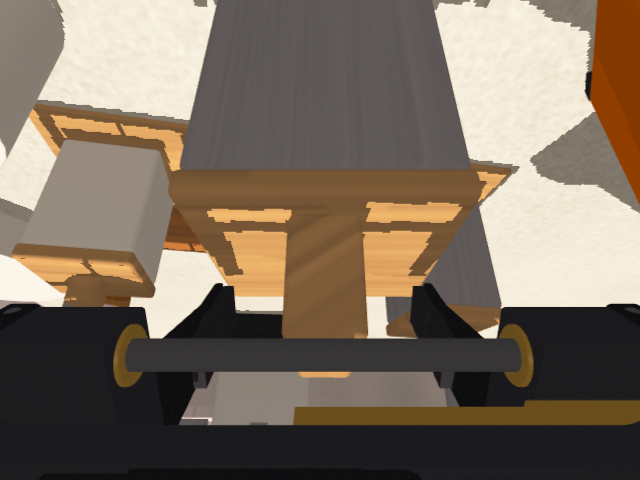

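The handle is centred between the open fingers (its sides at x ≈ 285–368, fingers at 200–440). I'll close the gripper.

>>> play_rows(plan=[[[0,0,0,0,0,0],[0,0,0,0,0,0],[0,0,0,0,0,0],[0,0,0,0,0,0],[0,0,0,0,0,0]]], hand=0)

```text
time_s: 4.05
tcp_pos: [0.53, -0.0751, 0.169]
ee_rot: [[-0.065, -0.996, -0.066], [0.704, -0.093, 0.704], [-0.707, -0.0, 0.707]]
wrist_force: [0.0, -0.2, -0.3]
gripper_width: 0.515
```

```bash
python3 - <<'E'
from h import *
check()
s=r.sense(); R=s['ee_rot']; g=s['tcp_pos']-.019*R[:,0]; print("grasp pt in canister mm",(RC.T@(g-C0)*1000).round(1))
E
```

```text
t 4.05 tcp-cmd mm [ 0.2 -0.1 -0.8] rot err deg [ 0.    0.01 -0.02] F [ 0.  -0.2 -0.3] M [-1.39 -0.18  0.04] J [-17.  29.   4. -41. -87.  32.] w 0.515
grasp pt in canister mm [  1.   -0.4 182.4]
```

>>> play_rows(plan=[[[0,0,0,0,0,0],[0,0,0,0,0,0],[0,0,0,0,0,0],[0,0,0,0,0,0],[0,0,0,0,0,0]]])

```text
time_s: 4.68
tcp_pos: [0.5297, -0.0748, 0.1688]
ee_rot: [[-0.066, -0.996, -0.066], [0.704, -0.094, 0.704], [-0.707, 0.0, 0.707]]
wrist_force: [-1.1, -0.9, 0.2]
gripper_width: 0.317
```

```bash
cat >> h.py <<'E'
CORN=dict(ln=np.array([.055,.055,0]),lf=np.array([.055,-.055,0]),tn=np.array([-.055,.055,0]),tf=np.array([-.055,-.055,0]))
def canR(yaw,roll,pitch):  # station-relative yaw, roll>0 near side up, pitch>0 nose up (deg), world rotation
    return RS@Ro.from_euler('ZYX',[yaw,-pitch,roll],degrees=True).as_matrix()
def st(v): return S0+RS@np.asarray(v)
def can_from_pivot(c,pst,yaw,roll,pitch):
    Rn=canR(yaw,roll,pitch); return st(pst)-Rn@CORN[c],Rn
def G(): g=json.load(open('grasp.json')); return np.array(g['p']),np.array(g['R'])
def tool_of(c,Rn):
    gp,gR=G(); return c+Rn@gp,Rn@gR
def can_now(meas=True):
    gp,gR=G()
    if meas: s=r.sense(); p,R=s['tcp_pos'],s['ee_rot']
    else: p,R=load()
    Rn=R@gR.T; return p-Rn@gp,Rn
def report(meas=True):
    c,Rn=can_now(meas); M=RS.T@Rn; e=Ro.from_matrix(M).as_euler('ZYX',degrees=True)
    print("can yaw %.1f pitch %.1f roll %.1f"%(e[0],-e[1],e[2]), {k:((RS.T@(c+Rn@v-S0))*1000).round(1).tolist() for k,v in CORN.items()})
E
python3 - <<'E'
from h import *
check(); s=r.sense(); p,R=s['tcp_pos'],s['ee_rot']
json.dump(dict(p=(RC.T@(p-C0)).tolist(),R=(RC.T@R).tolist()),open('grasp.json','w'))
report(); report(False)
E
```

```text
t 4.67 tcp-cmd mm [-0.1  0.2 -1. ] rot err deg [ 0.   -0.01  0.05] F [-1.1 -0.9  0.2] M [-1.5   0.1   0.34] J [-17.  29.   4. -41. -87.  32.] w 0.317
can yaw 11.2 pitch -0.0 roll 0.0 {'ln': [-111.5, 75.4, 0.0], 'lf': [-90.2, -32.5, 0.0], 'tn': [-219.4, 54.1, 0.0], 'tf': [-198.1, -53.8, 0.0]}
can yaw 11.1 pitch -0.0 roll -0.0 {'ln': [-111.6, 75.1, 0.9], 'lf': [-90.4, -32.8, 1.0], 'tn': [-219.6, 53.9, 0.9], 'tf': [-198.4, -54.0, 1.0]}
```

```bash
cat >> h.py <<'E'
def path(kf,off=None):
    """kf: list of (corner,pst mm,yaw,roll,pitch); tool command = pose + current cmd-measured offset (or off, world m)"""
    if off is None: off=load()[0]-r.sense()['tcp_pos']
    T=[]
    for c,ps,yw,ro,pi in kf:
        P,Q=tool_of(*can_from_pivot(c,np.array(ps)/1000,yw,ro,pi)); T.append((P+off,Q))
    show(T)
E
python3 - <<'E'
from h import *
lf=(-90.2,-32.5,0)
path([('lf',lf,11.1,ro,0) for ro in (1,3,5,7,9)],off=np.array([0,0,.001]))
E
```

```text
[[-0.05, -0.28, 0.09, 0.07, -0, 0.07],
[-0.17, -0.87, 0.21, 0.22, -0, 0.21],
[-0.27, -1.48, 0.32, 0.36, 0, 0.35],
[-0.36, -2.08, 0.41, 0.5, 0, 0.5],
[-0.44, -2.69, 0.49, 0.64, 0, 0.64]]
```

>>> play_rows(plan=[[[-0.05,-0.28,0.09,0.07,0,0.07],[-0.17,-0.87,0.21,0.22,0,0.21],[-0.27,-1.48,0.32,0.36,0,0.35],[-0.36,-2.08,0.41,0.5,0,0.5],[-0.44,-2.69,0.49,0.64,0,0.64]]])

```text
time_s: 5.3
tcp_pos: [0.557, -0.0721, 0.1753]
ee_rot: [[-0.178, -0.983, 0.046], [0.693, -0.092, 0.715], [-0.698, 0.159, 0.698]]
wrist_force: [-1.1, -0.4, -1.9]
gripper_width: 0.319
```

```bash
python3 - <<'E'
from h import *
commit([[-0.44, -2.69, 0.49, 0.64, 0, 0.64]]); check(); report(); report(False)
lf=(-90.2,-32.5,0)
path([('lf',lf,y,9.5,0) for y in (9,5,1,-3,-7)],off=np.array([0,0,.001]))
p,d=r.capture("top"); cv2.imwrite("pics/t3.png",p)
E
```

```text
t 5.3 tcp-cmd mm [ 0.5  0.1 -1.1] rot err deg [0.08 0.04 0.1 ] F [-1.1 -0.4 -1.9] M [-1.77 -0.2   0.29] J [-14.  33.  12. -39. -94.  22.] w 0.319
can yaw 11.1 pitch -0.0 roll 9.1 {'ln': [-111.2, 74.1, 17.3], 'lf': [-90.2, -32.5, -0.2], 'tn': [-219.1, 52.8, 17.3], 'tf': [-198.1, -53.7, -0.1]}
can yaw 11.1 pitch 0.0 roll 9.0 {'ln': [-111.1, 74.2, 18.3], 'lf': [-90.1, -32.4, 1.0], 'tn': [-219.0, 53.0, 18.2], 'tf': [-198.1, -53.6, 1.0]}
[[0.05, -0.01, 0.08, 0.18, -0.03, -0.11],
[0.23, 0.26, 0.2, 0.46, -0.1, -0.39],
[0.41, 0.51, 0.33, 0.74, -0.16, -0.67],
[0.61, 0.74, 0.47, 1.02, -0.23, -0.95],
[0.81, 0.96, 0.62, 1.3, -0.29, -1.23]]
```

View pics/t3.png

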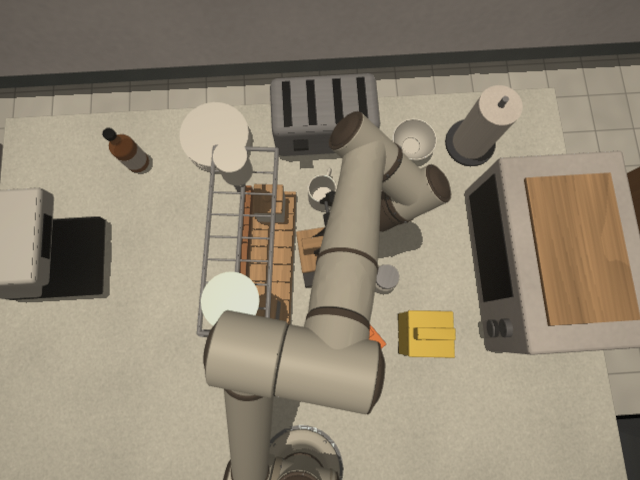

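The top view shows the arm over the canister with a clear margin to the mug and cups. The near side is tipped about 9° and Fz is -1.9 N, so the far feet still bear. Now the swing.

>>> play_rows(plan=[[[0.05,0,0.08,0.18,-0.03,-0.11],[0.23,0.26,0.2,0.46,-0.1,-0.39],[0.41,0.51,0.33,0.74,-0.16,-0.67],[0.61,0.74,0.47,1.02,-0.23,-0.95],[0.81,0.96,0.62,1.3,-0.29,-1.23]]])

```text
time_s: 5.98
tcp_pos: [0.5473, -0.0631, 0.1753]
ee_rot: [[0.049, -0.961, 0.272], [0.714, 0.224, 0.663], [-0.698, 0.162, 0.697]]
wrist_force: [0.4, -0.3, -4.1]
gripper_width: 0.317
```

```bash
python3 - <<'E'
from h import *
commit([[0.81, 0.96, 0.62, 1.3, -0.29, -1.23]]); check(); report(); report(False)
lf=(-90.2,-32.5,0)
path([('lf',lf,y,ro,0) for y,ro in ((-11,9.5),(-15,9.5),(-19,9.5),(-22,9.3),(-25,9))],off=np.array([0,0,.001]))
E
```

```text
t 5.97 tcp-cmd mm [ 1.3 -0.1 -1.3] rot err deg [ 0.09 -0.02 -0.4 ] F [ 0.4 -0.3 -4.1] M [-2.28 -0.72 -0.2 ] J [-17.  27.   2. -45. -82.  13.] w 0.317
can yaw -7.3 pitch -0.0 roll 9.3 {'ln': [-76.7, 73.0, 17.5], 'lf': [-90.6, -34.7, -0.3], 'tn': [-185.8, 87.1, 17.6], 'tf': [-199.7, -20.6, -0.2]}
can yaw -7.0 pitch -0.0 roll 9.5 {'ln': [-77.0, 75.2, 19.1], 'lf': [-90.2, -32.4, 1.0], 'tn': [-186.2, 88.6, 19.2], 'tf': [-199.4, -19.0, 1.0]}
[[0.17, 0.27, 0.11, 0.28, -0.07, -0.28],
[0.35, 0.53, 0.23, 0.56, -0.13, -0.56],
[0.54, 0.77, 0.36, 0.84, -0.2, -0.84],
[0.71, 1, 0.47, 1.03, -0.25, -1.06],
[0.91, 1.24, 0.58, 1.22, -0.29, -1.29]]
```

>>> play_rows(plan=[[[0.17,0.27,0.11,0.28,-0.07,-0.28],[0.35,0.53,0.23,0.56,-0.13,-0.56],[0.54,0.77,0.36,0.84,-0.2,-0.84],[0.72,1,0.46,1.03,-0.25,-1.06],[0.92,1.24,0.56,1.22,-0.29,-1.29]]])

```text
time_s: 6.6
tcp_pos: [0.5369, -0.0505, 0.175]
ee_rot: [[0.272, -0.846, 0.458], [0.661, 0.51, 0.55], [-0.699, 0.153, 0.698]]
wrist_force: [0.3, -0.5, -1.9]
gripper_width: 0.319
```

```bash
python3 - <<'E'
from h import *
commit([[0.92, 1.24, 0.56, 1.22, -0.29, -1.29]]); check(); report(); report(False)
lf=(-90.2,-32.5,0)
p,d=r.capture("scene"); cv2.imwrite("pics/s4.png",p)
C=cal("wrist");p,d=r.capture("wrist"); cv2.imwrite("pics/w4.png",p)
path([('lf',lf,-25,ro,0) for ro in (8,6.5,5,3.8,2.8)],off=np.array([0,0,.001]))
E
```

```text
t 6.6 tcp-cmd mm [ 0.9 -0.6 -1.1] rot err deg [ 0.06 -0.02 -0.37] F [ 0.3 -0.5 -1.9] M [-2.22 -0.03 -0.26] J [-18.  20.  -8. -50. -68.   5.] w 0.319
can yaw -25.3 pitch -0.0 roll 8.8 {'ln': [-44.9, 64.2, 16.5], 'lf': [-91.3, -34.1, -0.3], 'tn': [-144.4, 111.2, 16.6], 'tf': [-190.8, 12.9, -0.2]}
can yaw -25.0 pitch -0.0 roll 9.0 {'ln': [-44.4, 66.1, 18.0], 'lf': [-90.3, -32.4, 0.7], 'tn': [-144.1, 112.5, 18.0], 'tf': [-190.0, 14.1, 0.8]}
[[0.06, 0.3, -0.05, -0.07, -0, -0.07],
[0.17, 0.73, -0.16, -0.18, -0, -0.18],
[0.29, 1.17, -0.28, -0.28, -0, -0.28],
[0.39, 1.51, -0.38, -0.37, -0, -0.37],
[0.48, 1.79, -0.47, -0.44, -0, -0.44]]
```

View pics/s4.png

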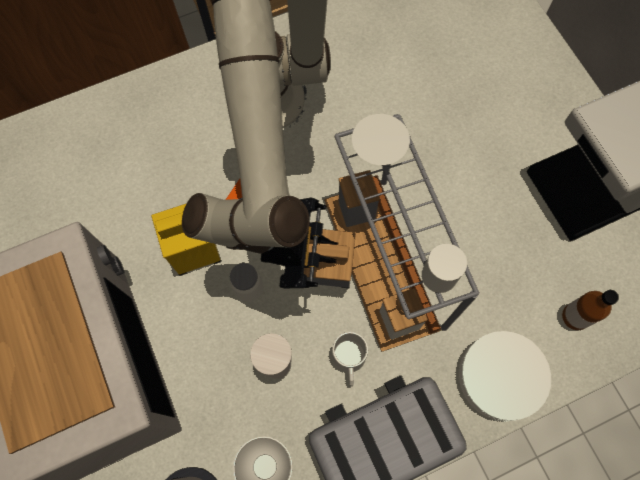

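View pics/w4.png

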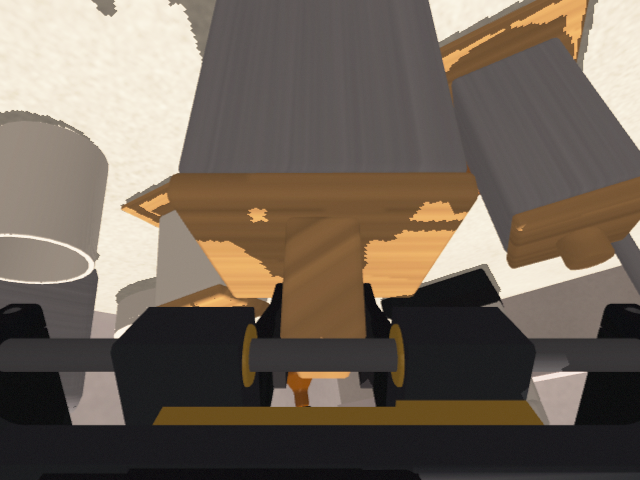

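```bash
python3 - <<'E'
from h import *
lf=(-90.2,-32.5,0)
path([('lf',lf,y,ro,0) for y,ro in ((-27,9),(-29,8.5),(-29.5,7),(-29.5,5.5),(-29.5,4))],off=np.array([0,0,.001]))
E
```

```text
[[0.08, 0.14, 0.08, 0.14, -0.03, -0.14],
[0.21, 0.42, 0.11, 0.24, -0.06, -0.32],
[0.36, 0.89, 0.04, 0.17, -0.06, -0.46],
[0.5, 1.32, -0.05, 0.07, -0.06, -0.56],
[0.65, 1.75, -0.15, -0.04, -0.05, -0.67]]
```

>>> play_rows(plan=[[[0.08,0.14,0.08,0.14,-0.03,-0.14],[0.21,0.42,0.11,0.24,-0.06,-0.32],[0.36,0.89,0.04,0.17,-0.06,-0.46],[0.5,1.32,-0.05,0.07,-0.06,-0.56],[0.65,1.75,-0.15,-0.04,-0.05,-0.67]]])

```text
time_s: 7.32
tcp_pos: [0.522, -0.0374, 0.172]
ee_rot: [[0.368, -0.815, 0.448], [0.605, 0.576, 0.55], [-0.706, 0.068, 0.705]]
wrist_force: [1.9, -0.9, -6.1]
gripper_width: 0.32
```

```bash
python3 - <<'E'
from h import *
commit([[0.65, 1.75, -0.15, -0.04, -0.05, -0.67]]); check(); report(); report(False)
lf=(-90.2,-32.5,0)
path([('lf',lf,-29.5,ro,0) for ro in (3.4,2.9,2.4,2.2,2.2)],off=np.array([0,0,.001]))
E
```

```text
t 7.33 tcp-cmd mm [-0.1  0.2 -1.2] rot err deg [-0.06  0.02 -0.07] F [ 1.9 -0.9 -6.1] M [-2.43  0.72 -0.24] J [-16.  15. -14. -52. -60.   7.] w 0.32
can yaw -29.5 pitch -0.1 roll 3.9 {'ln': [-36.3, 63.0, 7.3], 'lf': [-90.3, -32.5, -0.2], 'tn': [-132.1, 117.1, 7.4], 'tf': [-186.1, 21.6, -0.1]}
can yaw -29.5 pitch -0.0 roll 4.0 {'ln': [-36.3, 63.0, 8.6], 'lf': [-90.3, -32.5, 1.0], 'tn': [-132.1, 117.1, 8.7], 'tf': [-186.1, 21.6, 1.1]}
[[0.04, 0.18, -0.04, -0.04, -0, -0.04],
[0.08, 0.33, -0.08, -0.07, -0, -0.08],
[0.12, 0.47, -0.11, -0.11, -0, -0.11],
[0.13, 0.53, -0.13, -0.12, -0, -0.13],
[0.13, 0.53, -0.13, -0.12, -0, -0.13]]
```

>>> play_rows(plan=[[[0.06,0.18,-0.06,-0.04,0,-0.04],[0.11,0.33,-0.11,-0.07,0,-0.08],[0.16,0.47,-0.15,-0.11,0,-0.11],[0.18,0.53,-0.18,-0.12,0,-0.13],[0.18,0.53,-0.18,-0.12,0,-0.13]]])

```text
time_s: 7.95
tcp_pos: [0.5181, -0.0345, 0.172]
ee_rot: [[0.387, -0.816, 0.43], [0.593, 0.577, 0.562], [-0.706, 0.038, 0.707]]
wrist_force: [-2.8, -4.8, 7.4]
gripper_width: 0.32
```

```bash
python3 - <<'E'
from h import *
commit([[0.18, 0.53, -0.18, -0.12, 0, -0.13]]); check(); report(); report(False)
C=cal("wrist");p,d=r.capture("wrist"); cv2.imwrite("pics/w5.png",p)
p,d=r.capture("scene"); cv2.imwrite("pics/s5.png",cv2.resize(p[150:350,200:480],None,fx=2.8,fy=2.8))
E
```

```text
t 7.95 tcp-cmd mm [0.4 0.  0.9] rot err deg [-0.1  -0.07  0.  ] F [-2.8 -4.8  7.4] M [-0.75  1.14  0.21] J [-16.  14. -15. -53. -58.   9.] w 0.32
can yaw -29.5 pitch 0.0 roll 2.1 {'ln': [-36.1, 62.7, 5.4], 'lf': [-90.1, -33.0, 1.2], 'tn': [-131.8, 116.8, 5.3], 'tf': [-185.9, 21.1, 1.2]}
can yaw -29.5 pitch -0.0 roll 2.2 {'ln': [-36.1, 63.3, 4.5], 'lf': [-90.3, -32.4, 0.2], 'tn': [-131.8, 117.5, 4.6], 'tf': [-186.0, 21.9, 0.3]}
```

View pics/s5.png

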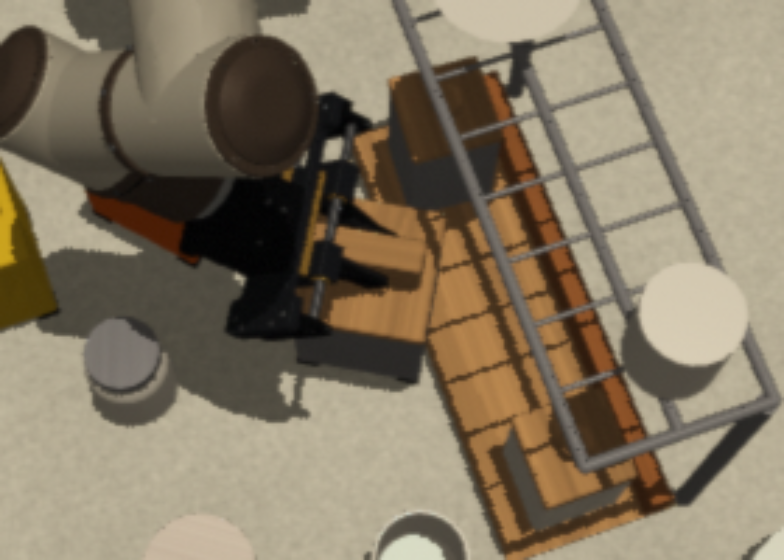

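The crop shows the near leading corner over the board edge while the far leading corner is still short of it on the counter. Fz is +7.4 N, so the canister is firmly set down. Next I rock it onto the near corner.

```bash
python3 - <<'E'
from h import *
ln=(-36.1,62.9,4.8)
path([('ln',ln,-29.5,ro,pi) for ro,pi in ((1,.4),(-1.5,.8),(-4,1.2),(-6.5,1.6),(-9,2))],off=np.array([0,0,.001]))
E
```

```text
[[-0.23, 0.33, 0.08, -0.09, -0.04, -0.08],
[-0.44, 1.07, 0.12, -0.27, -0.09, -0.26],
[-0.63, 1.83, 0.13, -0.44, -0.13, -0.44],
[-0.8, 2.59, 0.12, -0.61, -0.17, -0.62],
[-0.94, 3.35, 0.08, -0.79, -0.21, -0.8]]
```

>>> play_rows(plan=[[[-0.15,0.33,0.03,-0.09,-0.04,-0.08],[-0.4,1.07,0.1,-0.27,-0.09,-0.26],[-0.6,1.83,0.12,-0.44,-0.13,-0.44],[-0.78,2.59,0.12,-0.61,-0.17,-0.62],[-0.93,3.35,0.08,-0.79,-0.21,-0.8]]])

```text
time_s: 8.68
tcp_pos: [0.4868, -0.02, 0.1788]
ee_rot: [[0.514, -0.803, 0.302], [0.533, 0.575, 0.621], [-0.672, -0.158, 0.723]]
wrist_force: [-0.9, -2.7, -0.3]
gripper_width: 0.317
```

```bash
python3 - <<'E'
from h import *
commit([[-0.93, 3.35, 0.08, -0.79, -0.21, -0.8]]); check(); report(); report(False)
ln=(-36.1,62.9,4.8)
path([('ln',ln,y,-9,2) for y in (-28,-24,-20,-16,-12)],off=np.array([0,0,.001]))
C=cal("wrist");p,d=r.capture("wrist"); cv2.imwrite("pics/w6.png",p)
p,d=r.capture("scene"); cv2.imwrite("pics/s6.png",cv2.resize(p[150:350,200:480],None,fx=2.8,fy=2.8))
E
```

```text
t 8.68 tcp-cmd mm [-0.3  0.2 -0.7] rot err deg [-0.07 -0.01 -0.05] F [-0.9 -2.7 -0.3] M [-1.51  1.51 -0.17] J [-16.   8. -23. -59. -50.  21.] w 0.317
can yaw -29.5 pitch 2.0 roll -9.1 {'ln': [-36.0, 62.8, 4.9], 'lf': [-90.0, -31.4, 22.4], 'tn': [-131.7, 116.9, 1.0], 'tf': [-185.7, 22.7, 18.5]}
can yaw -29.5 pitch 2.0 roll -9.0 {'ln': [-36.0, 62.7, 5.7], 'lf': [-90.0, -31.5, 23.0], 'tn': [-131.7, 116.8, 1.8], 'tf': [-185.7, 22.6, 19.1]}
[[0.06, -0.12, 0.04, -0.1, -0.02, 0.11],
[0.25, -0.42, 0.15, -0.37, -0.08, 0.4],
[0.45, -0.71, 0.28, -0.64, -0.15, 0.69],
[0.67, -0.98, 0.43, -0.91, -0.21, 0.98],
[0.9, -1.24, 0.59, -1.17, -0.27, 1.27]]
```

View pics/s6.png

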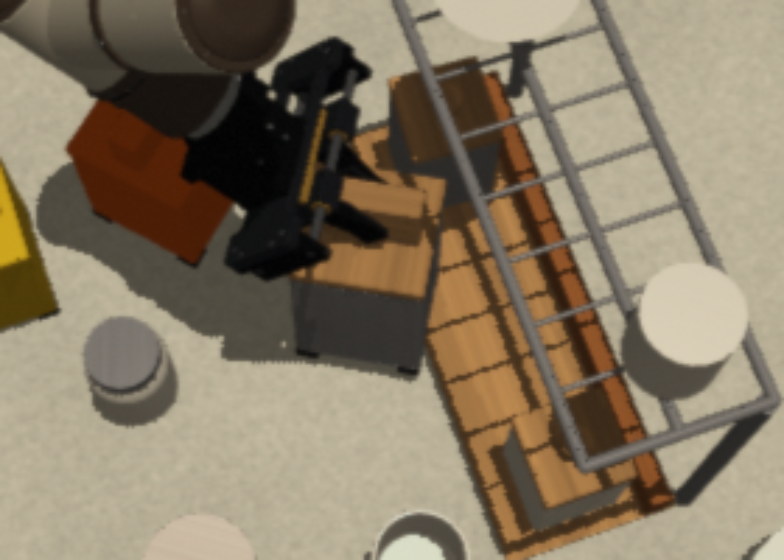

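View pics/w6.png

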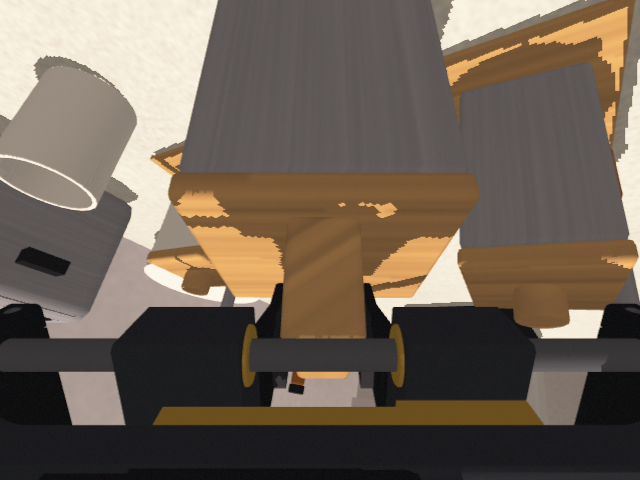

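>>> play_rows(plan=[[[0.05,-0.12,0.06,-0.1,-0.02,0.11],[0.23,-0.42,0.17,-0.37,-0.08,0.4],[0.43,-0.71,0.3,-0.64,-0.15,0.69],[0.65,-0.98,0.45,-0.91,-0.21,0.98],[0.88,-1.24,0.61,-1.17,-0.27,1.27]]])

```text
time_s: 9.4
tcp_pos: [0.5023, -0.0176, 0.1783]
ee_rot: [[0.32, -0.942, 0.104], [0.668, 0.302, 0.68], [-0.672, -0.148, 0.726]]
wrist_force: [-2.8, -0.1, -2.2]
gripper_width: 0.322
```

```bash
python3 - <<'E'
from h import *
commit([[0.88, -1.24, 0.61, -1.17, -0.27, 1.27]]); check(); report(); report(False)
ln=(-36.1,62.9,5.0)
path([('ln',ln,y,-9,2.2) for y in (-8,-4,-1,2,5)],off=np.array([0,0,.001]))
E
```

```text
t 9.4 tcp-cmd mm [-1.1  1.3 -1.7] rot err deg [ 0.09 -0.17  0.5 ] F [-2.8 -0.1 -2.2] M [-1.14  1.89  0.65] J [-17.  15. -14. -54. -65.  30.] w 0.322
can yaw -11.7 pitch 2.1 roll -8.5 {'ln': [-34.3, 65.7, 4.8], 'lf': [-57.0, -40.7, 21.1], 'tn': [-142.0, 88.0, 0.7], 'tf': [-164.6, -18.4, 17.0]}
can yaw -12.0 pitch 2.0 roll -9.0 {'ln': [-36.0, 63.1, 6.2], 'lf': [-59.2, -43.1, 23.3], 'tn': [-143.5, 85.9, 2.3], 'tf': [-166.7, -20.2, 19.4]}
[[0.16, -0.31, 0.04, -0.27, -0.08, 0.29],
[0.36, -0.61, 0.17, -0.54, -0.14, 0.58],
[0.52, -0.83, 0.27, -0.74, -0.19, 0.79],
[0.69, -1.03, 0.38, -0.94, -0.24, 1.01],
[0.86, -1.23, 0.5, -1.14, -0.28, 1.23]]
```

>>> play_rows(plan=[[[0.16,-0.31,0.05,-0.27,-0.08,0.29],[0.36,-0.61,0.18,-0.54,-0.14,0.58],[0.52,-0.83,0.28,-0.74,-0.19,0.79],[0.69,-1.03,0.39,-0.94,-0.24,1.01],[0.86,-1.23,0.5,-1.14,-0.28,1.23]]])

```text
time_s: 10.02
tcp_pos: [0.5184, -0.0128, 0.1784]
ee_rot: [[0.117, -0.988, -0.102], [0.733, 0.017, 0.68], [-0.67, -0.154, 0.726]]
wrist_force: [-2.6, 1.4, -3.3]
gripper_width: 0.32
```

```bash
python3 - <<'E'
from h import *
commit([[0.86, -1.23, 0.5, -1.14, -0.28, 1.23]]); check(); report(); report(False)
ln=(-36.1,62.9,4.9)
path([('ln',ln,5,ro,pi) for ro,pi in ((-7.5,2.3),(-5.5,2.4),(-3.5,2.5),(-1.8,2.6),(-.2,2.6))],off=np.array([0,0,.001]))
E
```

```text
t 10.03 tcp-cmd mm [ 0.1  0.7 -1.3] rot err deg [-0.07 -0.08  0.18] F [-2.6  1.4 -3.3] M [-1.33  1.48  0.64] J [-15.  22.  -6. -49. -76.  36.] w 0.32
can yaw 5.2 pitch 2.2 roll -8.9 {'ln': [-35.5, 63.4, 4.8], 'lf': [-26.3, -44.9, 21.7], 'tn': [-144.9, 53.4, 0.5], 'tf': [-135.8, -54.9, 17.4]}
can yaw 5.0 pitch 2.2 roll -8.9 {'ln': [-36.2, 63.0, 6.0], 'lf': [-27.4, -45.3, 23.1], 'tn': [-145.7, 53.5, 1.9], 'tf': [-136.9, -54.8, 18.9]}
[[0.1, -0.43, -0.14, 0.1, -0.01, 0.1],
[0.24, -1.01, -0.32, 0.25, -0.02, 0.24],
[0.39, -1.59, -0.51, 0.39, -0.03, 0.38],
[0.53, -2.07, -0.69, 0.51, -0.04, 0.5],
[0.68, -2.51, -0.84, 0.62, -0.04, 0.62]]
```

>>> play_rows(plan=[[[0.1,-0.43,-0.14,0.1,-0.01,0.1],[0.24,-1.01,-0.32,0.25,-0.02,0.24],[0.39,-1.59,-0.51,0.39,-0.03,0.38],[0.53,-2.07,-0.69,0.51,-0.04,0.5],[0.68,-2.51,-0.84,0.62,-0.04,0.62]]])

```text
time_s: 10.65
tcp_pos: [0.5453, -0.0146, 0.1724]
ee_rot: [[0.01, -1.0, 0.008], [0.739, 0.013, 0.674], [-0.674, -0.001, 0.739]]
wrist_force: [-4.2, -1.6, 5.3]
gripper_width: 0.321
```

```bash
python3 - <<'E'
from h import *
commit([[0.68, -2.51, -0.84, 0.62, -0.04, 0.62]]); check(); report(); report(False)
p,d=r.capture("scene"); cv2.imwrite("pics/s7.png",cv2.resize(p[150:350,200:480],None,fx=2.8,fy=2.8))
p,d=r.capture("wrist"); cv2.imwrite("pics/w7.png",p)
E
```

```text
t 10.65 tcp-cmd mm [ 0.5  0.2 -0.6] rot err deg [ 0.03 -0.02  0.08] F [-4.2 -1.6  5.3] M [-0.33  1.14  1.05] J [-13.  27.   1. -47. -82.  27.] w 0.321
can yaw 5.1 pitch 2.6 roll -0.1 {'ln': [-35.9, 62.7, 5.4], 'lf': [-26.2, -46.9, 5.6], 'tn': [-145.4, 53.0, 0.4], 'tf': [-135.7, -56.6, 0.6]}
can yaw 5.0 pitch 2.6 roll -0.2 {'ln': [-36.2, 63.0, 5.9], 'lf': [-26.6, -46.6, 6.3], 'tn': [-145.6, 53.4, 1.0], 'tf': [-136.0, -56.2, 1.3]}
```

View pics/s7.png

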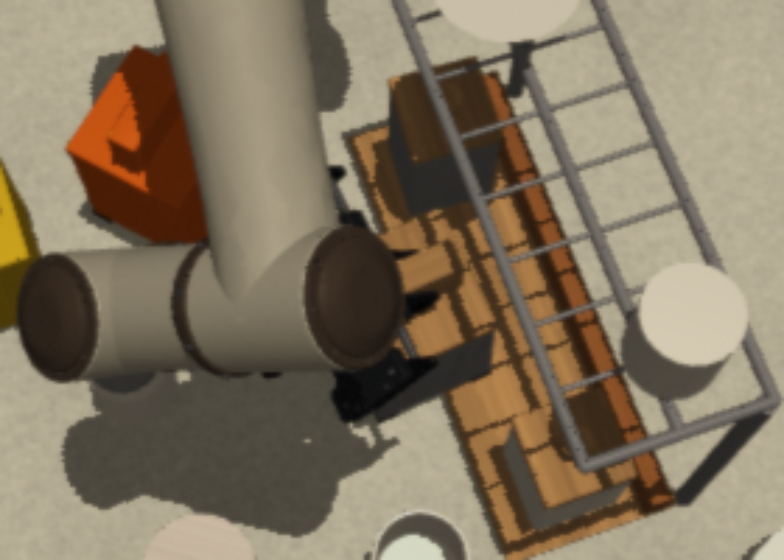

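View pics/w7.png

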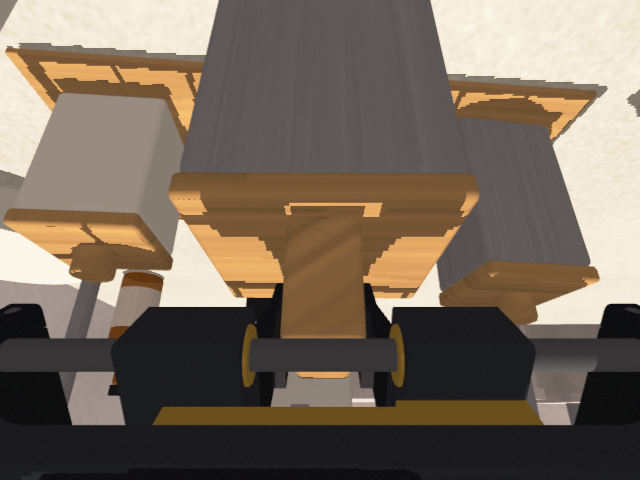

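```bash
python3 - <<'E'
from h import *
lf=(-26.2,-46.9,5.0)
path([('lf',lf,y,ro,2.6) for y,ro in ((5,1.5),(5,3.5),(5,5.5),(4,7.5),(1,8.5))],off=np.array([0,0,.001]))
E
```

```text
[[-0.06, -0.53, 0.11, 0.12, -0, 0.12],
[-0.18, -1.13, 0.23, 0.26, 0, 0.26],
[-0.28, -1.73, 0.33, 0.4, 0, 0.4],
[-0.32, -2.25, 0.46, 0.61, -0.01, 0.47],
[-0.24, -2.31, 0.6, 0.88, -0.03, 0.32]]
```

>>> play_rows(plan=[[[-0.06,-0.53,0.11,0.12,0,0.12],[-0.18,-1.13,0.23,0.26,0,0.26],[-0.28,-1.73,0.33,0.4,0,0.4],[-0.32,-2.25,0.46,0.61,-0.01,0.47],[-0.24,-2.31,0.6,0.88,-0.03,0.32]]])

```text
time_s: 11.38
tcp_pos: [0.5694, -0.0128, 0.1783]
ee_rot: [[-0.042, -0.986, 0.16], [0.744, 0.076, 0.664], [-0.667, 0.147, 0.73]]
wrist_force: [-1.6, 0.7, -0.9]
gripper_width: 0.319
```

```bash
python3 - <<'E'
from h import *
commit([[-0.24, -2.31, 0.6, 0.88, -0.03, 0.32]]); check(); report(); report(False)
lf=(-26.2,-46.9,5.0)
path([('lf',lf,y,8.5,2.6) for y in (-3,-7,-11,-15,-19)],off=np.array([0,0,.001]))
E
```

```text
t 11.38 tcp-cmd mm [ 1.5 -0.  -0.8] rot err deg [-0.    0.05 -0.08] F [-1.6  0.7 -0.9] M [-1.4   0.33  0.57] J [-12.  29.   6. -46. -86.  16.] w 0.319
can yaw 1.0 pitch 2.6 roll 8.4 {'ln': [-28.8, 60.2, 21.3], 'lf': [-26.2, -48.5, 5.2], 'tn': [-138.7, 58.3, 16.4], 'tf': [-136.0, -50.5, 0.3]}
can yaw 1.1 pitch 2.6 roll 8.5 {'ln': [-28.8, 61.9, 22.2], 'lf': [-26.1, -46.9, 6.0], 'tn': [-138.7, 59.9, 17.2], 'tf': [-135.9, -48.9, 1.0]}
[[0.19, 0.32, 0.11, 0.27, -0.06, -0.3],
[0.4, 0.63, 0.24, 0.54, -0.12, -0.59],
[0.62, 0.92, 0.39, 0.8, -0.18, -0.88],
[0.86, 1.19, 0.55, 1.07, -0.24, -1.17],
[1.11, 1.44, 0.72, 1.34, -0.29, -1.46]]
```

>>> play_rows(plan=[[[0.19,0.32,0.11,0.27,-0.06,-0.3],[0.4,0.63,0.24,0.54,-0.12,-0.59],[0.62,0.92,0.39,0.8,-0.18,-0.88],[0.86,1.19,0.55,1.07,-0.24,-1.17],[1.11,1.44,0.72,1.34,-0.29,-1.46]]])

```text
time_s: 12.0
tcp_pos: [0.5576, 0.0001, 0.1783]
ee_rot: [[0.222, -0.899, 0.378], [0.71, 0.414, 0.57], [-0.669, 0.141, 0.73]]
wrist_force: [1.6, -0.3, -5.7]
gripper_width: 0.319
```

```bash
python3 - <<'E'
from h import *
commit([[1.11, 1.44, 0.72, 1.34, -0.29, -1.46]]); check(); report(); report(False)
lf=(-26.2,-46.9,5.0)
path([('lf',lf,y,ro,2.6) for y,ro in ((-20,7.5),(-20,5.5),(-20,3.5),(-20,1.8),(-20,.2))],off=np.array([0,0,.001]))
E
```

```text
t 12.0 tcp-cmd mm [ 3.2 -1.2 -0.8] rot err deg [-0.07  0.02 -0.57] F [ 1.6 -0.3 -5.7] M [-2.37 -0.11 -0.31] J [-13.  22.  -5. -52. -70.   7.] w 0.319
can yaw -19.3 pitch 2.5 roll 8.1 {'ln': [7.3, 51.5, 20.8], 'lf': [-28.1, -51.5, 5.3], 'tn': [-96.4, 87.9, 16.0], 'tf': [-131.8, -15.1, 0.5]}
can yaw -19.0 pitch 2.6 roll 8.5 {'ln': [8.4, 56.4, 22.2], 'lf': [-26.2, -46.7, 5.9], 'tn': [-95.5, 92.1, 17.3], 'tf': [-130.2, -11.0, 1.0]}
[[0.11, 0.38, -0.04, -0.01, -0.02, -0.15],
[0.27, 0.96, -0.19, -0.15, -0.02, -0.29],
[0.44, 1.53, -0.34, -0.29, -0.02, -0.43],
[0.6, 2.02, -0.49, -0.41, -0.02, -0.55],
[0.76, 2.46, -0.64, -0.52, -0.01, -0.66]]
```

>>> play_rows(plan=[[[0.13,0.38,-0.06,-0.01,-0.02,-0.15],[0.3,0.96,-0.22,-0.15,-0.02,-0.29],[0.47,1.53,-0.37,-0.29,-0.02,-0.43],[0.63,2.02,-0.52,-0.41,-0.02,-0.55],[0.79,2.46,-0.67,-0.52,-0.01,-0.66]]])

```text
time_s: 12.62
tcp_pos: [0.5325, 0.013, 0.1725]
ee_rot: [[0.322, -0.9, 0.293], [0.665, 0.435, 0.607], [-0.674, -0.0, 0.738]]
wrist_force: [4.9, -5.6, 3.3]
gripper_width: 0.319
```

```bash
python3 - <<'E'
from h import *
commit([[0.79, 2.46, -0.67, -0.52, -0.01, -0.66]]); check(); report(); report(False)
C=cal("wrist"); p,d=r.capture("wrist"); cv2.imwrite("pics/w8.png",p)
W=cloud(C,d); x,y,z=W[...,0],W[...,1],W[...,2]
for nm,a in dict(near=(.35,.46,.02,.13,.115,.135),far=(.65,.78,.0,.11,.095,.112),shelf=(.3,.8,0.,.2,.3,.34)).items():
    m=((x>a[0])&(x<a[1])&(y>a[2])&(y<a[3])&(z>a[4])&(z<a[5])); P=W[m]
    from meas import rect
    print(nm,len(P),rect(P) if len(P)>10 else '')
E
```

```text
t 12.62 tcp-cmd mm [ 1.1 -0.2 -0.1] rot err deg [-0.19 -0.02 -0.24] F [ 4.9 -5.6  3.3] M [-1.76 -0.86 -1.22] J [-13.  17. -13. -55. -61.  15.] w 0.319
can yaw -20.0 pitch 2.6 roll -0.1 {'ln': [11.0, 54.7, 5.6], 'lf': [-26.6, -48.7, 5.7], 'tn': [-92.2, 92.3, 0.6], 'tf': [-129.9, -11.1, 0.7]}
can yaw -20.0 pitch 2.6 roll 0.2 {'ln': [11.3, 56.7, 5.9], 'lf': [-26.2, -46.7, 5.5], 'tn': [-92.0, 94.2, 1.0], 'tf': [-129.5, -9.1, 0.6]}
near 5449 (array([431.2,  55.2]), array([90.9, 45.5]), 44.03)
far 2533 (array([688. ,  24.8]), array([ 54.1, 105.3]), 44.07)
shelf 0
```

View pics/w8.png

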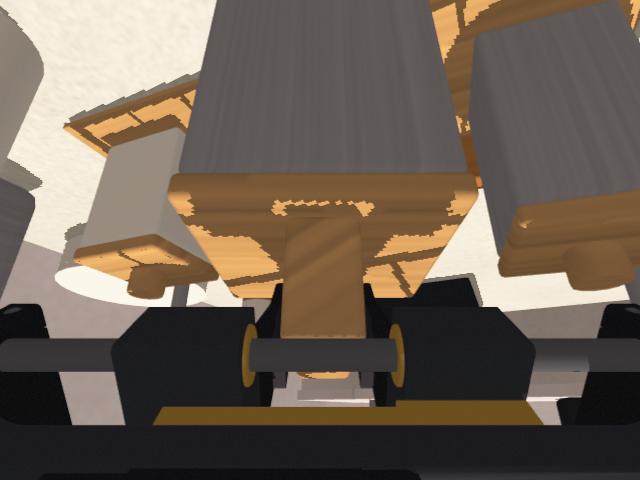

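```bash
python3 - <<'E'
from h import *
ln=(11,54.9,5.0)
path([('ln',ln,y,ro,2.6) for y,ro in ((-20,-1.5),(-20,-3.5),(-20,-5.5),(-19,-7.5),(-16,-8))],off=np.array([0,0,.001]))
E
```

```text
[[-0.1, 0.34, 0.13, -0.12, -0, -0.13],
[-0.22, 0.94, 0.24, -0.26, -0.01, -0.27],
[-0.32, 1.54, 0.34, -0.4, -0.01, -0.41],
[-0.37, 2.06, 0.46, -0.61, -0.01, -0.48],
[-0.26, 1.97, 0.6, -0.85, -0.03, -0.29]]
```

>>> play_rows(plan=[[[-0.1,0.34,0.13,-0.12,0,-0.13],[-0.22,0.94,0.24,-0.26,-0.01,-0.27],[-0.32,1.54,0.34,-0.4,-0.01,-0.41],[-0.37,2.06,0.46,-0.61,-0.01,-0.48],[-0.26,1.97,0.6,-0.85,-0.03,-0.29]]])

```text
time_s: 13.3
tcp_pos: [0.5124, 0.0252, 0.1778]
ee_rot: [[0.361, -0.919, 0.158], [0.652, 0.37, 0.662], [-0.667, -0.136, 0.732]]
wrist_force: [-1.3, -1.1, -0.8]
gripper_width: 0.317
```

```bash
python3 - <<'E'
from h import *
commit([[-0.26, 1.97, 0.6, -0.85, -0.03, -0.29]]); check(); report(); report(False)
ln=(11,54.9,5.0)
path([('ln',ln,y,-8,2.6) for y in (-12,-8,-4,0,4)],off=np.array([0,0,.001]))
E
```

```text
t 13.3 tcp-cmd mm [-2.2  1.5 -1.1] rot err deg [-0.05 -0.08  0.25] F [-1.3 -1.1 -0.8] M [-1.35  1.44  0.2 ] J [-12.  13. -17. -57. -58.  25.] w 0.317
can yaw -15.8 pitch 2.6 roll -7.9 {'ln': [12.4, 57.8, 5.0], 'lf': [-17.9, -46.9, 20.0], 'tn': [-93.4, 87.7, -0.0], 'tf': [-123.7, -17.0, 15.0]}
can yaw -16.0 pitch 2.6 roll -8.0 {'ln': [10.9, 54.9, 6.0], 'lf': [-19.8, -49.6, 21.3], 'tn': [-94.7, 85.2, 1.0], 'tf': [-125.4, -19.3, 16.3]}
[[0.2, -0.32, 0.12, -0.27, -0.06, 0.29],
[0.42, -0.63, 0.26, -0.53, -0.11, 0.59],
[0.65, -0.92, 0.42, -0.8, -0.17, 0.88],
[0.89, -1.18, 0.59, -1.07, -0.22, 1.17],
[1.14, -1.43, 0.77, -1.33, -0.28, 1.46]]
```

>>> play_rows(plan=[[[0.2,-0.32,0.12,-0.27,-0.06,0.29],[0.42,-0.63,0.26,-0.53,-0.11,0.59],[0.65,-0.92,0.42,-0.8,-0.17,0.88],[0.89,-1.18,0.59,-1.07,-0.22,1.17],[1.14,-1.43,0.77,-1.33,-0.28,1.46]]])

```text
time_s: 13.92
tcp_pos: [0.5299, 0.0325, 0.1771]
ee_rot: [[0.109, -0.991, -0.075], [0.739, 0.031, 0.673], [-0.665, -0.129, 0.736]]
wrist_force: [-3.5, 0.2, 1.4]
gripper_width: 0.321
```

```bash
python3 - <<'E'
from h import *
commit([[1.14, -1.43, 0.77, -1.33, -0.28, 1.46]]); check(); report(); report(False)
ln=(11,54.9,5.0)
path([('ln',ln,y,-7.5,pi) for y,pi in ((7,2.2),(10,1.6),(13,1),(16,.5),(16.5,.2))],off=np.array([0,0,.001]))
C=cal("wrist"); p,d=r.capture("wrist"); cv2.imwrite("pics/w9.png",p)
p,d=r.capture("scene"); cv2.imwrite("pics/s9.png",cv2.resize(p[150:350,200:480],None,fx=2.8,fy=2.8))
E
```

```text
t 13.93 tcp-cmd mm [-3.2  1.7 -1.8] rot err deg [ 0.13 -0.31  0.68] F [-3.5  0.2  1.4] M [-0.92  1.91  0.93] J [-11.  21.  -6. -51. -74.  32.] w 0.321
can yaw 4.4 pitch 2.9 roll -7.4 {'ln': [12.8, 60.3, 4.8], 'lf': [20.4, -48.5, 19.0], 'tn': [-96.7, 51.9, -0.7], 'tf': [-89.1, -56.9, 13.5]}
can yaw 3.9 pitch 2.6 roll -8.0 {'ln': [11.0, 54.9, 6.0], 'lf': [17.8, -53.8, 21.3], 'tn': [-98.6, 47.4, 1.0], 'tf': [-91.8, -61.4, 16.3]}
[[0.26, -0.39, 0.17, -0.17, -0, 0.26],
[0.52, -0.6, 0.43, -0.38, 0.02, 0.48],
[0.79, -0.79, 0.7, -0.59, 0.04, 0.7],
[1.04, -0.95, 0.96, -0.81, 0.05, 0.92],
[1.12, -0.96, 1.06, -0.85, 0.07, 0.96]]
```

View pics/s9.png

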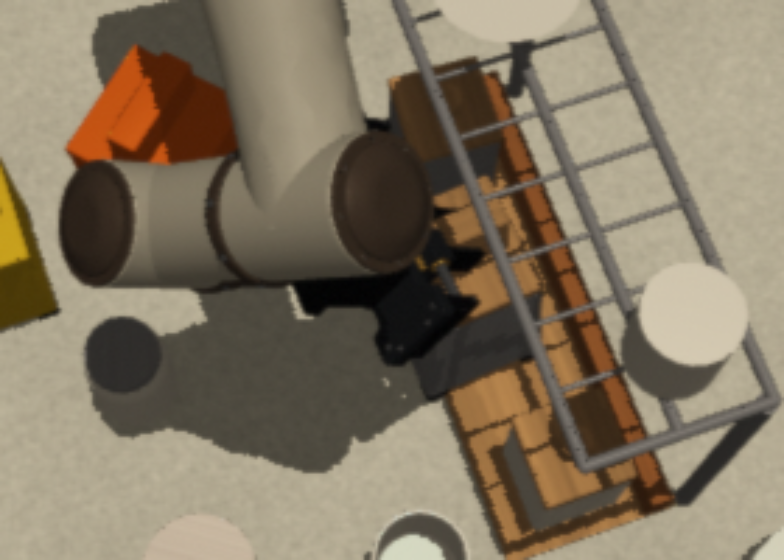

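View pics/w9.png

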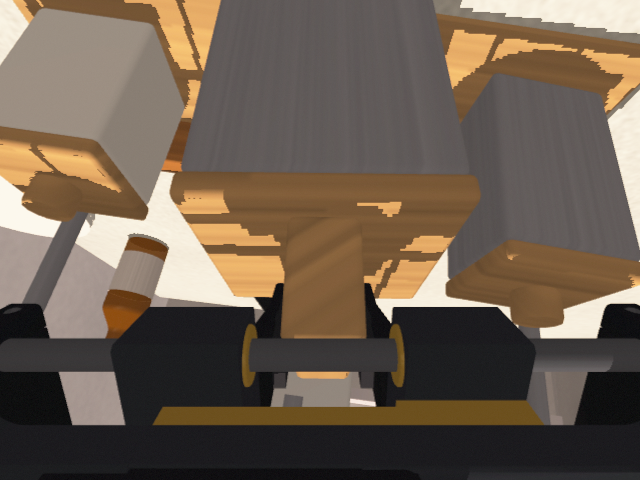

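>>> play_rows(plan=[[[0.26,-0.39,0.17,-0.17,0,0.26],[0.52,-0.6,0.43,-0.38,0.02,0.48],[0.79,-0.79,0.7,-0.59,0.04,0.7],[1.04,-0.95,0.96,-0.81,0.05,0.92],[1.12,-0.96,1.06,-0.85,0.07,0.96]]])

```text
time_s: 14.65
tcp_pos: [0.5445, 0.0462, 0.1791]
ee_rot: [[-0.041, -0.974, -0.224], [0.713, -0.186, 0.676], [-0.7, -0.132, 0.702]]
wrist_force: [-0.1, -0.1, -6.0]
gripper_width: 0.321
```

```bash
python3 - <<'E'
from h import *
commit([[1.12, -0.96, 1.06, -0.85, 0.07, 0.96]]); check(); report(); report(False)
ln=(11,54.9,5.0)
path([('ln',ln,16.5,ro,0) for ro in (-6,-4.5,-3,-1.5,-.2)],off=np.array([0,0,.001]))
E
```

```text
t 14.65 tcp-cmd mm [ 1.4  0.4 -1.4] rot err deg [-0.13  0.11 -0.02] F [-0.1 -0.1 -6. ] M [-2.49  0.21  0.1 ] J [ -6.  25.   0. -46. -79.  35.] w 0.321
can yaw 16.6 pitch 0.1 roll -7.6 {'ln': [11.2, 53.1, 4.4], 'lf': [42.3, -51.4, 19.0], 'tn': [-94.3, 21.7, 4.3], 'tf': [-63.1, -82.8, 18.9]}
can yaw 16.5 pitch 0.2 roll -7.5 {'ln': [11.0, 54.9, 6.0], 'lf': [42.0, -49.7, 20.4], 'tn': [-94.5, 23.5, 5.7], 'tf': [-63.5, -81.0, 20.1]}
[[0.14, -0.44, -0.06, 0.11, 0.02, 0.11],
[0.26, -0.88, -0.17, 0.21, 0.02, 0.21],
[0.38, -1.31, -0.29, 0.32, 0.02, 0.32],
[0.51, -1.74, -0.42, 0.43, 0.02, 0.42],
[0.63, -2.1, -0.54, 0.52, 0.02, 0.52]]
```

>>> play_rows(plan=[[[0.16,-0.44,-0.08,0.11,0.02,0.11],[0.28,-0.88,-0.19,0.21,0.02,0.21],[0.4,-1.31,-0.31,0.32,0.02,0.32],[0.53,-1.74,-0.44,0.43,0.02,0.42],[0.65,-2.1,-0.56,0.52,0.02,0.52]]])

```text
time_s: 15.28
tcp_pos: [0.5652, 0.0507, 0.1738]
ee_rot: [[-0.131, -0.982, -0.133], [0.695, -0.187, 0.694], [-0.707, -0.001, 0.707]]
wrist_force: [-1.5, -3.0, 3.7]
gripper_width: 0.318
```

```bash
python3 - <<'E'
from h import *
commit([[0.65, -2.1, -0.56, 0.52, 0.02, 0.52]]); check(); report(); report(False)
p,d=r.capture("wrist"); cv2.imwrite("pics/w10.png",p)
p,d=r.capture("scene"); cv2.imwrite("pics/s10.png",cv2.resize(p[150:350,200:480],None,fx=2.8,fy=2.8))
p,d=r.capture("top"); cv2.imwrite("pics/t10.png",cv2.resize(p[130:350,180:430],None,fx=2.7,fy=2.7))
E
```

```text
t 15.28 tcp-cmd mm [ 0.6  0.1 -0.9] rot err deg [0.04 0.01 0.06] F [-1.5 -3.   3.7] M [-1.54 -0.25  0.27] J [ -4.  29.   6. -43. -84.  27.] w 0.318
can yaw 16.5 pitch -0.0 roll -0.1 {'ln': [11.0, 54.6, 4.9], 'lf': [42.3, -50.9, 5.1], 'tn': [-94.4, 23.3, 4.9], 'tf': [-63.1, -82.2, 5.1]}
can yaw 16.5 pitch 0.0 roll -0.2 {'ln': [11.0, 55.0, 5.7], 'lf': [42.3, -50.5, 6.1], 'tn': [-94.5, 23.7, 5.7], 'tf': [-63.2, -81.7, 6.0]}
```

View pics/t10.png

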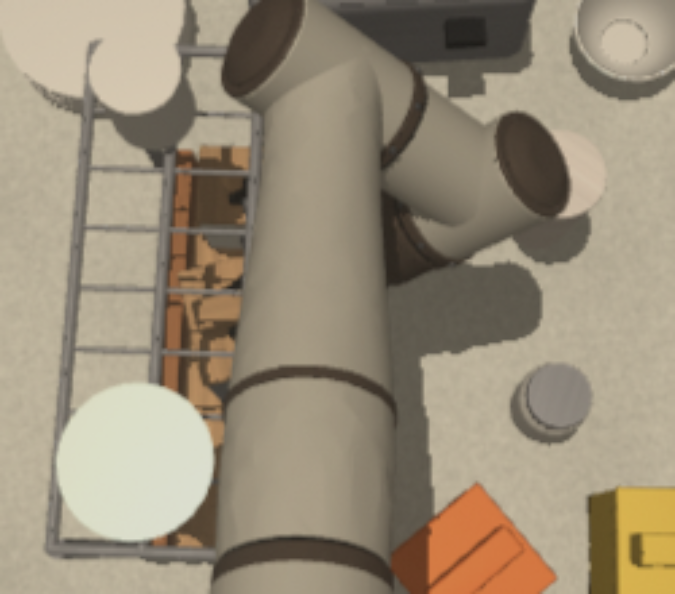

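View pics/w10.png

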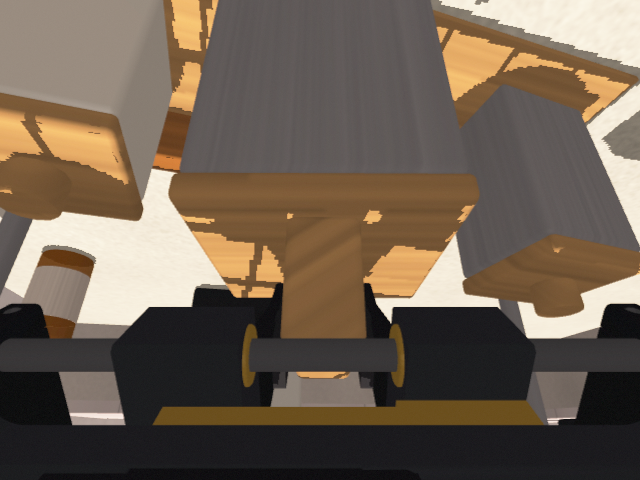

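View pics/s10.png

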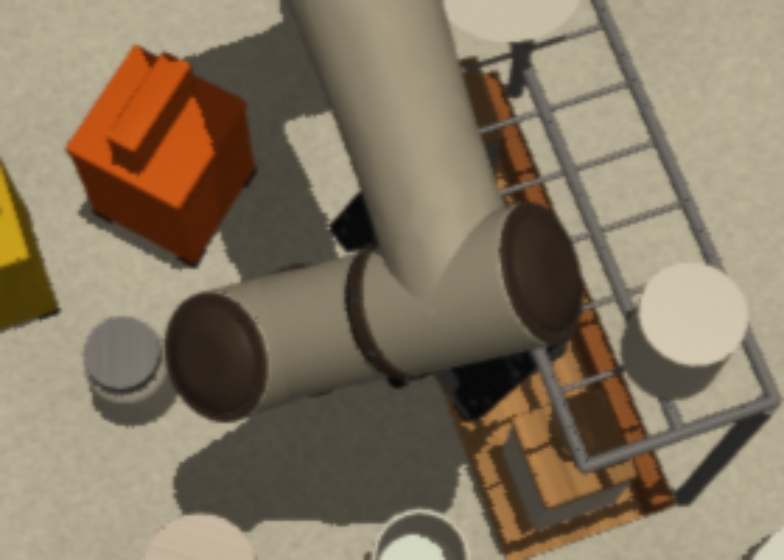

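```bash
python3 - <<'E'
from h import *
C=cal("top"); p,d=r.capture("top"); np.save("pics/t10_d.npy",d); W=cloud(C,d)
C2=cal("scene"); p2,d2=r.capture("scene"); W2=cloud(C2,d2)
for cu,cv_ in [(265,45),(320,150),(310,250),(300,350),(300,450),(300,550),(235,250),(225,470),(380,250)]:
    u,v=180+cu/2.7,130+cv_/2.7; print("top",cu,cv_,W[int(v),int(u)].round(3))
for cu,cv_ in [(400,80),(480,100),(500,200),(545,270),(430,300),(360,300)]:
    u,v=200+cu/2.8,150+cv_/2.8; print("scene",cu,cv_,W2[int(v),int(u)].round(3))
E
```

```text
top 265 45 [ 0.662 -0.016  0.552]
top 320 150 [ 0.586 -0.047  0.563]
top 310 250 [ 0.514 -0.038  0.599]
top 300 350 [ 0.452 -0.031  0.631]
top 300 450 [ 0.397 -0.03   0.655]
top 300 550 [ 0.348 -0.028  0.674]
top 235 250 [0.67  0.059 0.004]
top 225 470 [0.39  0.011 0.631]
top 380 250 [ 0.52  -0.078  0.568]
scene 400 80 [ 0.552 -0.042  0.577]
scene 480 100 [0.411 0.109 0.142]
scene 500 200 [ 0.625 -0.011  0.527]
scene 545 270 [ 0.68  -0.012  0.548]
scene 430 300 [ 0.663 -0.074  0.526]
scene 360 300 [ 0.639 -0.107  0.5  ]
```

```bash
python3 - <<'E'
from h import *
lf=(42.3,-50.9,4.9)
path([('lf',lf,y,ro,0) for y,ro in ((16.5,1.5),(16.5,3),(16.5,4.5),(15.5,6),(13,6.5))],off=np.array([0,0,.001]))
E
```

```text
[[-0.1, -0.54, 0.09, 0.12, 0, 0.12],
[-0.19, -0.98, 0.18, 0.23, 0, 0.22],
[-0.27, -1.43, 0.26, 0.33, 0, 0.33],
[-0.29, -1.82, 0.38, 0.51, -0, 0.36],
[-0.2, -1.8, 0.52, 0.72, -0.02, 0.22]]
```

>>> play_rows(plan=[[[-0.1,-0.54,0.09,0.12,0,0.12],[-0.19,-0.98,0.18,0.23,0,0.22],[-0.27,-1.43,0.26,0.33,0,0.33],[-0.29,-1.82,0.38,0.51,0,0.36],[-0.2,-1.8,0.52,0.72,-0.02,0.22]]])

```text
time_s: 16.15
tcp_pos: [0.5834, 0.0569, 0.1789]
ee_rot: [[-0.166, -0.986, -0.009], [0.692, -0.123, 0.711], [-0.703, 0.112, 0.703]]
wrist_force: [1.1, 0.1, -5.8]
gripper_width: 0.319
```

```bash
python3 - <<'E'
from h import *
commit([[-0.2, -1.8, 0.52, 0.72, -0.02, 0.22]]); check(); report(); report(False)
lf=(42.3,-50.9,4.9)
path([('lf',lf,y,6.5,0) for y in (10,7,3,0,-2.5)],off=np.array([0,0,.001]))
E
```

```text
t 16.15 tcp-cmd mm [ 1.6  0.7 -1. ] rot err deg [ 0.01  0.   -0.13] F [ 1.1  0.1 -5.8] M [-2.43 -1.19 -0.2 ] J [ -3.  31.  10. -43. -87.  17.] w 0.319
can yaw 12.9 pitch 0.0 roll 6.4 {'ln': [18.9, 53.8, 17.2], 'lf': [43.3, -52.8, 4.9], 'tn': [-88.3, 29.2, 17.2], 'tf': [-64.0, -77.3, 4.9]}
can yaw 13.0 pitch 0.0 roll 6.5 {'ln': [17.9, 55.6, 18.3], 'lf': [42.4, -50.9, 5.9], 'tn': [-89.3, 30.8, 18.3], 'tf': [-64.8, -75.7, 5.9]}
[[0.15, 0.21, 0.11, 0.21, -0.03, -0.21],
[0.31, 0.4, 0.24, 0.42, -0.07, -0.42],
[0.53, 0.64, 0.42, 0.7, -0.11, -0.7],
[0.7, 0.81, 0.57, 0.91, -0.15, -0.91],
[0.84, 0.94, 0.69, 1.09, -0.17, -1.09]]
```

>>> play_rows(plan=[[[0.17,0.21,0.09,0.21,-0.03,-0.21],[0.33,0.4,0.22,0.42,-0.07,-0.42],[0.55,0.64,0.4,0.7,-0.11,-0.7],[0.72,0.81,0.55,0.91,-0.15,-0.91],[0.86,0.94,0.67,1.09,-0.17,-1.09]]])

```text
time_s: 16.77
tcp_pos: [0.5712, 0.0658, 0.1788]
ee_rot: [[0.026, -0.983, 0.183], [0.711, 0.147, 0.688], [-0.703, 0.112, 0.702]]
wrist_force: [0.7, -0.6, -5.6]
gripper_width: 0.321
```

```bash
python3 - <<'E'
from h import *
commit([[0.86, 0.94, 0.67, 1.09, -0.17, -1.09]]); check(); report(); report(False)
lf=(42.3,-50.9,4.9)
path([('lf',lf,-2.5,ro,0) for ro in (5.5,4,2.5,1,0.1)],off=np.array([0,0,.001]))
E
```

```text
t 16.77 tcp-cmd mm [ 0.2  0.1 -0.8] rot err deg [ 0.09 -0.01 -0.16] F [ 0.7 -0.6 -5.6] M [-2.56 -0.33 -0.06] J [ -4.  25.   1. -47. -75.  10.] w 0.321
can yaw -2.7 pitch -0.0 roll 6.4 {'ln': [47.3, 57.7, 17.2], 'lf': [42.1, -51.5, 4.9], 'tn': [-62.6, 62.9, 17.3], 'tf': [-67.8, -46.3, 5.0]}
can yaw -2.5 pitch -0.0 roll 6.5 {'ln': [46.9, 58.2, 18.0], 'lf': [42.1, -51.0, 5.6], 'tn': [-62.9, 63.0, 18.1], 'tf': [-67.8, -46.1, 5.7]}
[[0.05, 0.3, -0.05, -0.07, -0, -0.07],
[0.16, 0.74, -0.16, -0.18, -0, -0.17],
[0.28, 1.17, -0.28, -0.28, -0, -0.28],
[0.41, 1.6, -0.41, -0.39, -0, -0.39],
[0.49, 1.85, -0.49, -0.45, -0.01, -0.45]]
```

>>> play_rows(plan=[[[0.05,0.3,-0.05,-0.07,0,-0.07],[0.16,0.74,-0.16,-0.18,0,-0.17],[0.28,1.17,-0.28,-0.28,0,-0.28],[0.41,1.6,-0.41,-0.39,0,-0.39],[0.51,1.85,-0.51,-0.45,0,-0.45]]])

```text
time_s: 17.4
tcp_pos: [0.5517, 0.0687, 0.174]
ee_rot: [[0.101, -0.99, 0.103], [0.7, 0.144, 0.7], [-0.707, 0.001, 0.707]]
wrist_force: [0.4, -1.6, -2.8]
gripper_width: 0.317
```

```bash
python3 - <<'E'
from h import *
commit([[0.51, 1.85, -0.51, -0.45, 0, -0.45]]); check(); report(); report(False)
# step 6: rock onto ln and bring far to yaw 0
s=can_now(); ln=(RS.T@(s[0]+s[1]@CORN['ln']-S0))*1000; ln[2]=4.9; print(ln)
path([('ln',ln,y,ro,0) for y,ro in ((-2.5,-1.5),(-2.5,-3),(-2,-4),(-1,-4),(0,-4))],off=np.array([0,0,.0008]))
p,d=r.capture("wrist"); cv2.imwrite("pics/w11.png",p)
E
```

```text
t 17.4 tcp-cmd mm [-0.3  0.2 -0.6] rot err deg [-0.08 -0.01 -0.04] F [ 0.4 -1.6 -2.8] M [-2.06  0.38  0.22] J [ -4.  21.  -5. -49. -69.  17.] w 0.317
can yaw -2.5 pitch -0.0 roll 0.0 {'ln': [47.2, 59.1, 5.1], 'lf': [42.4, -50.7, 5.1], 'tn': [-62.7, 63.9, 5.2], 'tf': [-67.5, -46.0, 5.2]}
can yaw -2.5 pitch -0.1 roll 0.1 {'ln': [47.0, 59.0, 5.8], 'lf': [42.1, -50.9, 5.5], 'tn': [-62.9, 63.9, 5.9], 'tf': [-67.8, -46.0, 5.6]}
[47.18831709 59.14928595  4.9       ]
[[-0.09, 0.49, 0.1, -0.12, -0.01, -0.11],
[-0.18, 0.94, 0.19, -0.22, -0.01, -0.22],
[-0.21, 1.2, 0.27, -0.33, -0.01, -0.25],
[-0.16, 1.13, 0.33, -0.4, -0.01, -0.18],
[-0.1, 1.07, 0.38, -0.47, -0.01, -0.11]]
```

View pics/w11.png

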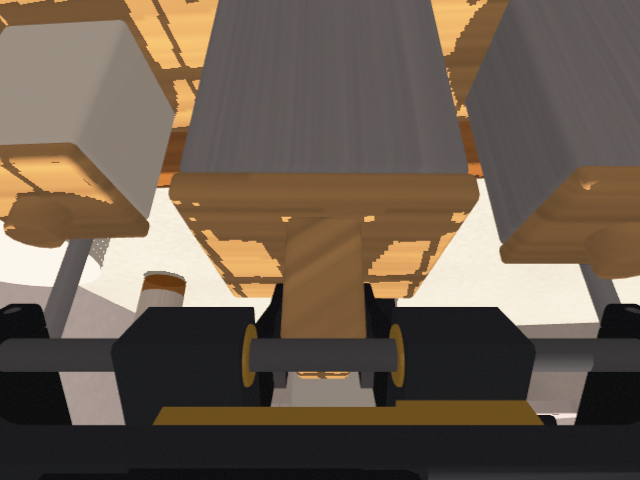

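>>> play_rows(plan=[[[-0.09,0.49,0.1,-0.12,-0.01,-0.11],[-0.18,0.94,0.19,-0.22,-0.01,-0.22],[-0.21,1.2,0.27,-0.33,-0.01,-0.25],[-0.16,1.13,0.33,-0.4,-0.01,-0.18],[-0.1,1.07,0.38,-0.47,-0.01,-0.11]]])

```text
time_s: 18.08
tcp_pos: [0.5414, 0.0726, 0.1767]
ee_rot: [[0.117, -0.993, 0.023], [0.699, 0.098, 0.708], [-0.706, -0.067, 0.706]]
wrist_force: [-0.6, -0.1, -5.5]
gripper_width: 0.321
```

```bash
python3 - <<'E'
from h import *
commit([[-0.1, 1.07, 0.38, -0.47, -0.01, -0.11]]); check(); report(); report(False)
ln=(47.2,59.1,4.9)
path([('ln',ln,.2,ro,0) for ro in (-3,-2,-1,-.2,0)],off=np.array([0,0,.0006]))
E
```

```text
t 18.07 tcp-cmd mm [-0.3  0.5 -1.3] rot err deg [ 0.01 -0.03  0.16] F [-0.6 -0.1 -5.5] M [-2.56  0.84  0.12] J [ -4.  20.  -7. -50. -68.  22.] w 0.321
can yaw 0.1 pitch -0.0 roll -3.9 {'ln': [47.5, 60.1, 4.5], 'lf': [47.8, -49.7, 11.9], 'tn': [-62.5, 59.8, 4.5], 'tf': [-62.2, -49.9, 11.9]}
can yaw 0.0 pitch -0.0 roll -4.0 {'ln': [47.0, 59.3, 5.7], 'lf': [47.1, -50.5, 13.3], 'tn': [-63.0, 59.2, 5.7], 'tf': [-62.9, -50.5, 13.4]}
[[0.1, -0.32, -0.07, 0.06, -0.01, 0.08],
[0.17, -0.61, -0.14, 0.13, -0.01, 0.15],
[0.25, -0.9, -0.22, 0.2, -0, 0.22],
[0.31, -1.13, -0.28, 0.26, -0, 0.28],
[0.33, -1.19, -0.3, 0.27, -0, 0.29]]
```

>>> play_rows(plan=[[[0.1,-0.32,-0.07,0.06,0,0.08],[0.17,-0.61,-0.14,0.13,0,0.15],[0.25,-0.9,-0.22,0.2,0,0.22],[0.31,-1.13,-0.28,0.26,0,0.28],[0.34,-1.2,-0.31,0.27,0,0.29]]])

```text
time_s: 18.7
tcp_pos: [0.5545, 0.0713, 0.1739]
ee_rot: [[0.069, -0.995, 0.068], [0.704, 0.097, 0.704], [-0.707, -0.001, 0.707]]
wrist_force: [-3.0, -0.2, -1.5]
gripper_width: 0.32
```

```bash
python3 - <<'E'
from h import *
from meas import rect
commit([[0.34, -1.2, -0.31, 0.27, 0, 0.29]]); check(); report(); report(False)
C=cal("wrist"); p,d=r.capture("wrist"); cv2.imwrite("pics/w12.png",p); np.save("pics/w12_d.npy",d)
W=cloud(C,d)
Q=(W-S0)@RS*1000; x,y,z=Q[...,0],Q[...,1],Q[...,2]
def rep(nm,m):
    P=Q[m]; print(nm,len(P),"x",np.percentile(P[:,0],[1,50,99]).round(1),"y",np.percentile(P[:,1],[1,50,99]).round(1),"z",np.percentile(P[:,2],[1,50,99]).round(1))
rep("near side face z60-110",(y>85)&(y<150)&(z>40)&(z<110)&(x>-45)&(x<45))
rep("far",(y<-85)&(y>-150)&(z>40)&(z<95)&(x>-45)&(x<45))
rep("can lid",(abs(y)<75)&(z>145)&(z<165)&(x>-75)&(x<65))
rep("can back",(abs(y)<75)&(z>40)&(z<140)&(x>-85)&(x<-40))
rep("rail top",(z>40)&(z<60)&(x>45)&(x<80)&(abs(y)>65)&(abs(y)<105))
E
```

```text
t 18.7 tcp-cmd mm [ 0.6  0.3 -0.3] rot err deg [-0.08 -0.03  0.01] F [-3.  -0.2 -1.5] M [-1.74  0.83  0.6 ] J [ -4.  22.  -4. -48. -71.  18.] w 0.32
can yaw 0.2 pitch -0.0 roll -0.1 {'ln': [47.5, 58.2, 5.0], 'lf': [47.9, -51.8, 5.2], 'tn': [-62.5, 57.8, 5.0], 'tf': [-62.1, -52.2, 5.2]}
can yaw 0.2 pitch -0.0 roll -0.0 {'ln': [47.1, 58.9, 5.3], 'lf': [47.4, -51.1, 5.3], 'tn': [-62.9, 58.5, 5.4], 'tf': [-62.6, -51.5, 5.4]}
near side face z60-110 15210 x [-44.2 -36.5  29. ] y [111.7 115.4 149. ] z [ 40.9  79.2 109.5]
far 11574 x [-42.1 -37.2  31.2] y [-149.2 -113.4 -111.9] z [40.6 70.1 94.5]
can lid 26647 x [-62.6 -50.3  41.2] y [-50.4   3.5  57.1] z [146.7 157.5 163.5]
can back 38925 x [-61.8 -60.8 -59.6] y [-48.9   3.5  56. ] z [ 41.5 100.7 139.3]Traceback (most recent call last):
  File "<stdin>", line 13, in <module>
  File "<stdin>", line 8, in rep
    return _quantile_unchecked(
        a, q, axis, out, overwrite_input, method, keepdims, weights)
    return _ureduce(a,
                    func=_quantile_ureduce_func,
    ...<5 lines>...
                    overwrite_input=overwrite_input,
                    method=method)
    r = func(a, **kwargs)
    result = _quantile(arr,
                       quantiles=q,
    ...<2 lines>...
                       out=out,
                       weights=wgt)
    slices_having_nans = np.isnan(arr[-1, ...])
                                  ~~~^^^^^^^^^
IndexError: index -1 is out of bounds for axis 0 with size 0
```

View pics/w12.png

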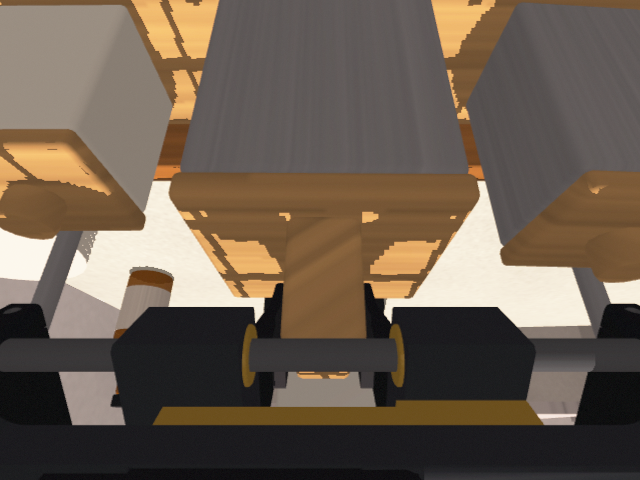

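Measured by wrist depth, the tins' inner faces are at station y +111.7 and -111.9, and the canister centre is at about y +3.4. I'll slide it home with a -3.3 mm correction.

>>> play_rows(plan=[[[0.06,-0.08,0.06,0,0,0],[0.12,-0.16,0.12,0,0,0],[0.18,-0.24,0.18,0,0,0],[0.24,-0.3,0.24,0,0,0],[0.3,-0.36,0.3,0,0,0]]])

```text
time_s: 19.38
tcp_pos: [0.558, 0.074, 0.1742]
ee_rot: [[0.069, -0.995, 0.068], [0.702, 0.097, 0.705], [-0.709, -0.001, 0.706]]
wrist_force: [-5.4, -6.0, 5.4]
gripper_width: 0.322
```

```bash
cat > push.py <<'E'
from h import *
def fs():
    s=r.sense(); print("F station",(RS.T@s['wrist_force']).round(1),"M st",(RS.T@s['moment']).round(2))
E
python3 - <<'E'
from push import *
commit([[0.3, -0.36, 0.3, 0, 0, 0]]); check(); report(); report(False); fs()
E
```

```text
t 19.38 tcp-cmd mm [ 0.  -0.8  0.1] rot err deg [-0.09  0.09  0.  ] F [-5.4 -6.   5.4] M [-2.05  1.48  0.97] J [ -4.  23.  -3. -48. -71.  18.] w 0.322
can yaw 0.2 pitch -0.1 roll -0.1 {'ln': [50.2, 55.0, 5.2], 'lf': [50.6, -55.0, 5.4], 'tn': [-59.8, 54.6, 5.5], 'tf': [-59.3, -55.4, 5.6]}
can yaw 0.2 pitch -0.0 roll -0.0 {'ln': [51.4, 55.3, 5.3], 'lf': [51.7, -54.7, 5.3], 'tn': [-58.6, 54.9, 5.4], 'tf': [-58.3, -55.1, 5.4]}
F station [-6.5  4.8  5.4] M st [1.27 2.18 0.97]
```

>>> play_rows(plan=[[[0.02,0,0.08,0,0,0],[0.07,0,0.13,0,0,0],[0.12,0,0.18,0,0,0],[0.17,0,0.23,0,0,0],[0.17,0,0.23,0,0,0]]])

```text
time_s: 20.0
tcp_pos: [0.5591, 0.0763, 0.1741]
ee_rot: [[0.071, -0.995, 0.067], [0.701, 0.098, 0.706], [-0.709, -0.003, 0.705]]
wrist_force: [-2.3, -7.0, 1.6]
gripper_width: 0.318
```

```bash
python3 - <<'E'
from push import *
commit([[0.17, 0, 0.23, 0, 0, 0]]); check(); report(); report(False); fs()
E
```

```text
t 20.0 tcp-cmd mm [ 0.8 -1.4 -0.5] rot err deg [-0.12  0.17 -0.09] F [-2.3 -7.   1.6] M [-2.86  0.7   0.59] J [ -3.  23.  -3. -48. -70.  18.] w 0.318
can yaw 0.2 pitch -0.2 roll -0.2 {'ln': [52.4, 53.9, 5.0], 'lf': [52.8, -56.1, 5.3], 'tn': [-57.6, 53.5, 5.4], 'tf': [-57.2, -56.5, 5.7]}
can yaw 0.2 pitch -0.0 roll -0.0 {'ln': [54.2, 55.3, 5.7], 'lf': [54.5, -54.7, 5.8], 'tn': [-55.8, 54.9, 5.8], 'tf': [-55.5, -55.0, 5.8]}
F station [-7.2  1.6  1.6] M st [0.42 2.91 0.59]
```

>>> play_rows(plan=[[[0.05,0,0.05,0,0,0],[0.1,0,0.1,0,0,0],[0.15,0,0.15,0,0,0],[0.18,0,0.18,0,0,0],[0.18,0,0.18,0,0,0]]])

```text
time_s: 20.62
tcp_pos: [0.5592, 0.0783, 0.1748]
ee_rot: [[0.07, -0.995, 0.067], [0.701, 0.097, 0.707], [-0.71, -0.003, 0.704]]
wrist_force: [-2.8, -9.9, 4.6]
gripper_width: 0.32
```

```bash
python3 - <<'E'
from push import *
commit([[0.18, 0, 0.18, 0, 0, 0]]); check(); report(); report(False); fs()
C=cal("wrist"); p,d=r.capture("wrist"); cv2.imwrite("pics/w13.png",p); np.save("pics/w13_d.npy",d)
W=cloud(C,d)
Q=(W-S0)@RS*1000; x,y,z=Q[...,0],Q[...,1],Q[...,2]
def rep(nm,m):
    P=Q[m]; print(nm,len(P),"x",np.percentile(P[:,0],[1,50,99]).round(1),"y",np.percentile(P[:,1],[1,50,99]).round(1),"z",np.percentile(P[:,2],[1,50,99]).round(1)) if len(P) else 0
rep("near",(y>85)&(y<150)&(z>40)&(z<110)&(x>-45)&(x<45))
rep("far",(y<-85)&(y>-150)&(z>40)&(z<95)&(x>-45)&(x<45))
m=(abs(y)<75)&(z>40)&(z<140)&(x>-85)&(x<-40)
rep("can back",m); P=Q[m]; A=np.c_[P[:,1:],np.ones(len(P))]; print("back plane slopes deg (y,z)",np.degrees(np.linalg.lstsq(A,P[:,0],rcond=None)[0][:2]))
E
```

```text
t 20.62 tcp-cmd mm [ 0.7 -1.9  0.1] rot err deg [-0.16  0.19 -0.07] F [-2.8 -9.9  4.6] M [-2.75  1.05  0.84] J [ -3.  22.  -3. -48. -70.  17.] w 0.32
can yaw 0.2 pitch -0.2 roll -0.2 {'ln': [54.3, 54.0, 5.6], 'lf': [54.7, -56.0, 5.9], 'tn': [-55.7, 53.5, 6.0], 'tf': [-55.3, -56.5, 6.4]}
can yaw 0.2 pitch -0.0 roll -0.0 {'ln': [56.7, 55.3, 5.7], 'lf': [57.0, -54.7, 5.8], 'tn': [-53.3, 55.0, 5.8], 'tf': [-53.0, -55.0, 5.8]}
F station [-10.2   1.8   4.6] M st [0.78 2.84 0.84]
near 16006 x [-44.2 -33.7  28.9] y [111.7 115.2 148.5] z [ 40.8  78.3 109.4]
far 12061 x [-42.1 -36.7  31.3] y [-149.2 -113.3 -111.9] z [40.7 70.1 94.6]
can back 38914 x [-56.9 -55.4 -53.7] y [-53.3  -0.9  51.6] z [ 45.3 101.6 139.4]
back plane slopes deg (y,z) [-0.19052981  1.16189993]
```

View pics/w13.png

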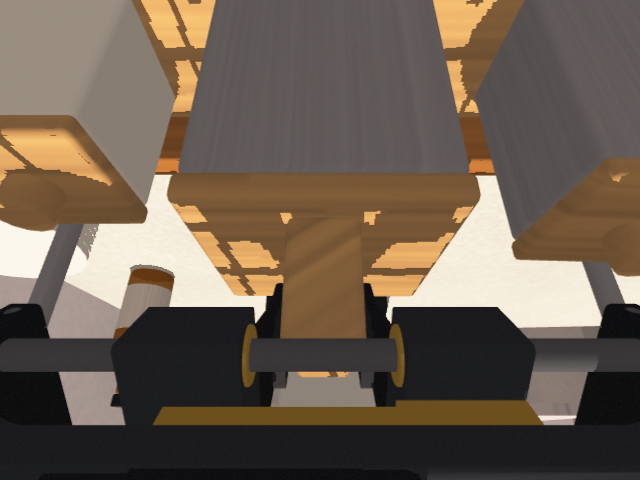

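```bash
python3 - <<'E'
from push import *
# same slope with previous frame: camera pose of the earlier moment approximated by current pose (tool orientation same within .3deg)
C=cal("wrist")
for f in ("w12","w13"):
    W=cloud(C,np.load(f"pics/{f}_d.npy")); Q=(W-S0)@RS*1000; x,y,z=Q[...,0],Q[...,1],Q[...,2]
    m=(abs(y)<75)&(z>40)&(z<140)&(x>-85)&(x<-40); P=Q[m]; A=np.c_[P[:,1:],np.ones(len(P))]; print(f,np.degrees(np.linalg.lstsq(A,P[:,0],rcond=None)[0][:2]))
    print("lid slope"); m=(abs(y)<50)&(z>140)&(z<165)&(x<60)&(x>-50)&(abs(y)>22); P=Q[m]; A=np.c_[P[:,:2],np.ones(len(P))]; print(np.degrees(np.linalg.lstsq(A,P[:,2],rcond=None)[0][:2]))
    m=(abs(y)<105)&(abs(y)>70)&(z>-5)&(z<15)&(x<40)&(x>-60); P=Q[m]; A=np.c_[P[:,:2],np.ones(len(P))]; print("board",len(P),P[:,2].mean(),np.degrees(np.linalg.lstsq(A,P[:,2],rcond=None)[0][:2]))
E
```

```text
w12 [-0.04477167  0.22156402]
lid slope
[-0.20779936  0.13296799]
board 7810 6.437833137774985 [-0.23859243 -0.13568106]
w13 [-0.18989725  1.1611614 ]
lid slope
[-1.14071956  0.00545248]
board 7326 5.506423643251715 [-0.01695931 -0.01148754]
```

>>> play_rows(plan=[[[0.03,0,0.07,0,0,0],[0.08,0,0.12,0,0,0],[0.12,0,0.16,0,0,0],[0.16,0,0.2,0,0,0],[0.16,0,0.2,0,0,0]]])

```text
time_s: 21.3
tcp_pos: [0.5594, 0.0808, 0.1756]
ee_rot: [[0.07, -0.995, 0.066], [0.701, 0.096, 0.707], [-0.71, -0.003, 0.705]]
wrist_force: [-3.9, -9.6, 8.6]
gripper_width: 0.318
```

```bash
python3 - <<'E'
from push import *
commit([[0.16, 0, 0.2, 0, 0, 0]]); check(); report(); report(False); fs()
E
```

```text
t 21.3 tcp-cmd mm [ 0.7 -1.9  0.7] rot err deg [-0.2   0.18 -0.07] F [-3.9 -9.6  8.6] M [-2.4   1.2   0.96] J [ -3.  22.  -3. -48. -70.  17.] w 0.318
can yaw 0.3 pitch -0.2 roll -0.2 {'ln': [56.8, 53.9, 6.4], 'lf': [57.3, -56.1, 6.8], 'tn': [-53.2, 53.4, 6.8], 'tf': [-52.7, -56.6, 7.3]}
can yaw 0.2 pitch -0.0 roll -0.0 {'ln': [59.3, 55.3, 6.0], 'lf': [59.6, -54.7, 6.0], 'tn': [-50.7, 55.0, 6.1], 'tf': [-50.4, -55.0, 6.1]}
F station [-9.9  2.9  8.6] M st [0.95 2.51 0.96]
```

```bash
cat >> push.py <<'E'
def canmeas(fn):
    C=cal("wrist"); p,d=r.capture("wrist"); cv2.imwrite(f"pics/{fn}.png",p); np.save(f"pics/{fn}_d.npy",d)
    W=cloud(C,d); Q=(W-S0)@RS*1000; x,y,z=Q[...,0],Q[...,1],Q[...,2]
    m=(abs(y)<75)&(z>30)&(z<140)&(x>-85)&(x<-35); P=Q[m]
    if len(P)>500:
        A=np.c_[P[:,1],P[:,2]-80,np.ones(len(P))]; k=np.linalg.lstsq(A,P[:,0],rcond=None)[0]
        print("back: x(y0,z80)=%.1f yaw %.2f pitchfwd %.2f; x at z13 %.1f z152 %.1f; y %s z %s"%(k[2],-np.degrees(k[0]),np.degrees(k[1]),k[2]-67*k[1],k[2]+72*k[1],np.percentile(P[:,1],[.5,50,99.5]).round(1),np.percentile(P[:,2],[1,99]).round()))
    m=(abs(y)<50)&(z>140)&(z<165)&(x<60)&(x>-50)&(abs(y)>22); P=Q[m]
    if len(P)>200:
        A=np.c_[P[:,:2],np.ones(len(P))]; k=np.linalg.lstsq(A,P[:,2],rcond=None)[0]; print("lid slopes x,y deg",np.degrees(k[:2]).round(2),"z0",k[2].round(1))
    m=(abs(y)<105)&(abs(y)>70)&(z>-5)&(z<15)&(x<40)&(x>-60); P=Q[m]
    if len(P)>200:
        A=np.c_[P[:,:2],np.ones(len(P))]; k=np.linalg.lstsq(A,P[:,2],rcond=None)[0]; print("board slopes",np.degrees(k[:2]).round(2),"z0",k[2].round(1))
    for nm,m in dict(near=(y>85)&(y<150)&(z>40)&(z<110)&(x>-38)&(x<30),far=(y<-85)&(y>-150)&(z>40)&(z<95)&(x>-36)&(x<30)).items():
        P=Q[m]
        if len(P)>100: print(nm,"y",np.percentile(P[:,1],[1,50,99]).round(1))
    return p,Q
E
python3 - <<'E'
from push import *
canmeas("w14")
E
```

```text
back: x(y0,z80)=-55.3 yaw 0.19 pitchfwd 2.08; x at z13 -57.7 z152 -52.7; y [-54.   -0.7  52.3] z [ 50. 139.]
lid slopes x,y deg [-2.04  0.  ] z0 159.4
board slopes [-0.02 -0.01] z0 5.5
near y [111.5 113.9 115.9]
far y [-113.7 -112.7 -111.8]
```

View pics/w14.png

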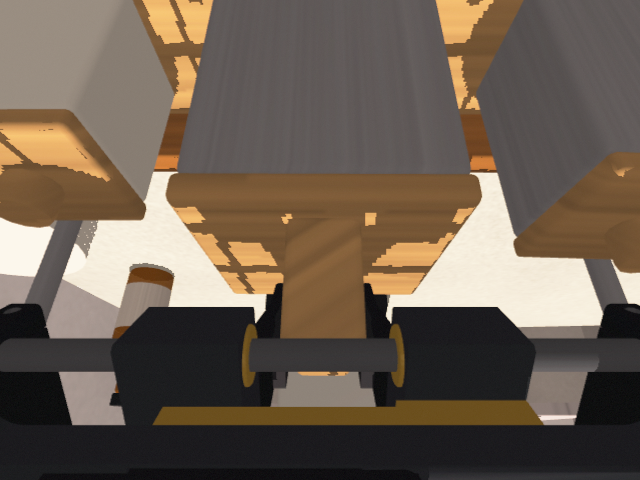

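```bash
python3 - <<'E'
from push import *
s=r.sense(); p,R=s['tcp_pos'],s['ee_rot']
piv=st([.053,0,.005]); T=[]
for a in (.5,1,1.5,2.0,2.1):
    D=RS@Ro.from_euler('y',-a,degrees=True).as_matrix()@RS.T
    T.append((piv+D@(p-piv)+[0,0,.0006],D@R))
show(T)
E
```

```text
[[-0.31, -0.09, -0.17, -0.02, -0.03, -0.01],
[-0.39, -0.09, -0.3, -0.02, -0.08, -0.01],
[-0.47, -0.09, -0.43, -0.02, -0.13, -0.01],
[-0.55, -0.09, -0.56, -0.02, -0.18, -0.01],
[-0.56, -0.09, -0.58, -0.02, -0.19, -0.01]]
```

>>> play_rows(plan=[[[-0.2,0,-0.15,0,-0.03,0],[-0.35,0,-0.28,0,-0.08,0],[-0.46,0,-0.43,0,-0.13,0],[-0.55,0,-0.56,0,-0.18,0],[-0.56,0,-0.58,0,-0.2,0]]])

```text
time_s: 21.98
tcp_pos: [0.5587, 0.0748, 0.1743]
ee_rot: [[0.073, -0.995, 0.066], [0.728, 0.098, 0.679], [-0.682, -0.002, 0.731]]
wrist_force: [-1.0, -4.4, 4.4]
gripper_width: 0.321
```

```bash
python3 - <<'E'
from push import *
commit([[-0.56, 0, -0.58, 0, -0.2, 0]]); check(); fs(); canmeas("w15")
E
```

```text
t 21.98 tcp-cmd mm [ 0.8  0.1 -0.4] rot err deg [-0.06 -0.02 -0.07] F [-1.  -4.4  4.4] M [-1.96  0.29  0.21] J [ -5.  23.  -3. -50. -72.  19.] w 0.321
F station [-4.5  0.5  4.4] M st [0.09 1.98 0.21]
back: x(y0,z80)=-57.8 yaw 0.11 pitchfwd -0.01; x at z13 -57.8 z152 -57.8; y [-53.9  -0.7  52.4] z [ 47. 139.]
lid slopes x,y deg [ 0.   -0.02] z0 157.5
board slopes [-0.03 -0.02] z0 5.5
near y [111.5 114.  116. ]
far y [-113.6 -112.7 -111.8]
```

>>> play_rows(plan=[[[0,0,0,0,0,0],[0,0,0,0,0,0],[0,0,0,0,0,0],[0,0,0,0,0,0],[0,0,0,0,0,0]]], hand=0.7)

```text
time_s: 22.65
tcp_pos: [0.5581, 0.0751, 0.1738]
ee_rot: [[0.071, -0.995, 0.067], [0.728, 0.098, 0.679], [-0.682, 0.0, 0.731]]
wrist_force: [-0.4, 0.4, 1.0]
gripper_width: 0.689
```

```bash
python3 - <<'E'
from push import *
check(); fs(); canmeas("w16")
E
```

```text
t 22.65 tcp-cmd mm [ 0.1  0.4 -1. ] rot err deg [ 0.   -0.01  0.01] F [-0.4  0.4  1. ] M [-1.46  0.11 -0.02] J [ -5.  23.  -3. -50. -72.  19.] w 0.689
F station [0.3 0.4 1. ] M st [-0.03  1.47 -0.02]
back: x(y0,z80)=-57.8 yaw 0.12 pitchfwd -0.00; x at z13 -57.8 z152 -57.8; y [-53.9  -0.7  52.4] z [ 47. 139.]
lid slopes x,y deg [ 0.01 -0.01] z0 157.5
board slopes [-0.03 -0.01] z0 5.5
near y [111.6 114.  116. ]
far y [-113.6 -112.6 -111.8]
```

View pics/w16.png

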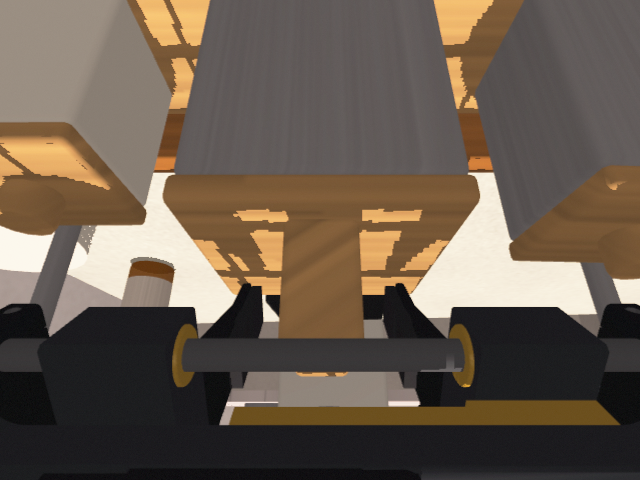

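>>> play_rows(plan=[[[-2,0,0,0,0,0],[-5,0,0,0,0,0],[-8,0,0,0,0,0],[-11,0,0,0,0,0],[-14,0,0,0,0,0]]])

```text
time_s: 23.32
tcp_pos: [0.5478, -0.0287, 0.2711]
ee_rot: [[0.073, -0.995, 0.066], [0.727, 0.098, 0.68], [-0.683, -0.001, 0.73]]
wrist_force: [0.1, -0.8, 0.0]
gripper_width: 0.701
```

```bash
python3 - <<'E'
from push import *
commit([[-14, 0, 0, 0, 0, 0]]); check(); fs(); p,Q=canmeas("w17")
p0,R=load(); print("tcp st",((p0-S0)@RS*1000).round(1))
y0=-.0007
T=[(st([-.135,y0,.20]),R),(st([-.135,y0,.15]),R),(st([-.115,y0,.09]),R),(st([-.1,y0,.055]),R),(st([-.085,y0,.046]),R)]
show(T)
E
```

```text
t 23.32 tcp-cmd mm [-0.1 -1.6  0.9] rot err deg [-0.04  0.06 -0.07] F [ 0.1 -0.8  0. ] M [-1.49  0.09 -0.02] J [-15.  20.   6. -46. -87.  16.] w 0.701
F station [-0.8 -0.2  0. ] M st [-0.06  1.5  -0.02]
back: x(y0,z80)=-57.8 yaw 0.12 pitchfwd 0.00; x at z13 -57.8 z152 -57.7; y [-54.5  -0.7  53. ] z [ 31. 139.]
lid slopes x,y deg [ 0.01 -0.02] z0 157.5
board slopes [ 0.03 -0.02] z0 5.5
near y [111.7 113.9 115.7]
far y [-113.3 -112.6 -112. ]
tcp st [-9.110e+01  1.000e-01  2.703e+02]
[[1.59, -0.08, -8.13, 0, 0, 0],
[5, -0.08, -11.79, 0, 0, 0],
[10.55, -0.08, -14.81, 0, 0, 0],
[14.04, -0.08, -16.35, 0, 0, 0],
[15.75, -0.08, -15.98, 0, 0, 0]]
```

View pics/w17.png

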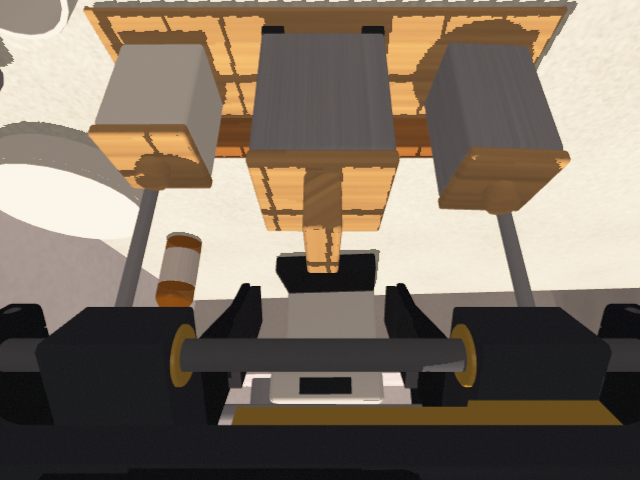

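>>> play_rows(plan=[[[0.5,-0.1,-4,0,0,0],[2,-0.1,-8,0,0,0],[5,-0.1,-11.8,0,0,0],[9,-0.1,-15.5,0,0,0],[12.5,-0.1,-17.8,0,0,0]]])

```text
time_s: 24.0
tcp_pos: [0.5458, -0.0579, 0.0524]
ee_rot: [[0.072, -0.995, 0.068], [0.727, 0.099, 0.679], [-0.683, 0.001, 0.731]]
wrist_force: [-0.0, 0.5, -0.2]
gripper_width: 0.702
```

```bash
python3 - <<'E'
from push import *
Q=(cloud(cal("wrist"),np.load("pics/w17_d.npy"))) # placeholder
commit([[12.5, -0.1, -17.8, 0, 0, 0]]); check()
p0,R=load(); print("tcp st",((p0-S0)@RS*1000).round(1))
y0=-.0007
show([(st([x,y0,z]),R) for x,z in ((-.118,.06),(-.1,.05),(-.085,.046),(-.075,.046),(-.068,.046))])
E
```

```text
t 24.0 tcp-cmd mm [-0.2 -0.7 -2.5] rot err deg [ 0.08  0.02 -0.02] F [-0.   0.5 -0.2] M [-1.48  0.16 -0.  ] J [-18.  36.  -3. -49. -72.  37.] w 0.702
tcp st [-121.2   -0.9   54.9]
[[-0.12, 0.02, 0.59, 0, 0, 0],
[1.88, 0.02, 1.09, 0, 0, 0],
[3.25, 0.02, 1.82, 0, 0, 0],
[3.98, 0.02, 2.5, 0, 0, 0],
[4.49, 0.02, 2.98, 0, 0, 0]]
```

>>> play_rows(plan=[[[1,0,1,0,0,0],[1.9,0,1.4,0,0,0],[2.7,0,1.8,0,0,0],[3.5,0,2.3,0,0,0],[4,0,2.6,0,0,0]]])

```text
time_s: 24.62
tcp_pos: [0.551, -0.0096, 0.0464]
ee_rot: [[0.072, -0.995, 0.065], [0.727, 0.097, 0.679], [-0.682, -0.001, 0.731]]
wrist_force: [-1.3, 0.2, -0.4]
gripper_width: 0.704
```

```bash
python3 - <<'E'
from push import *
commit([[4, 0, 2.6, 0, 0, 0]]); check(); fs(); canmeas("w18")
p0,R=load(); print("tcp st",((p0-S0)@RS*1000).round(1)); print("1mm +x in tool", R.T@RS[:,0]*.1)
E
```

```text
t 24.62 tcp-cmd mm [ 0.4  0.8 -0.2] rot err deg [-0.09  0.01 -0.03] F [-1.3  0.2 -0.4] M [-1.54  0.16 -0.02] J [-14.  35.  -5. -51. -69.  36.] w 0.704
F station [ 0.   1.4 -0.4] M st [ 0.01  1.55 -0.02]
back: x(y0,z80)=-58.3 yaw 0.01 pitchfwd 1.53; x at z13 -60.1 z152 -56.4; y [-53.2  -1.9  52. ] z [30. 96.]
board slopes [ 0.02 -0.01] z0 5.5
tcp st [-74.2  -0.9  46.6]
1mm +x in tool [ 7.31041311e-02 -5.29742854e-05  6.82332999e-02]
```

View pics/w18.png

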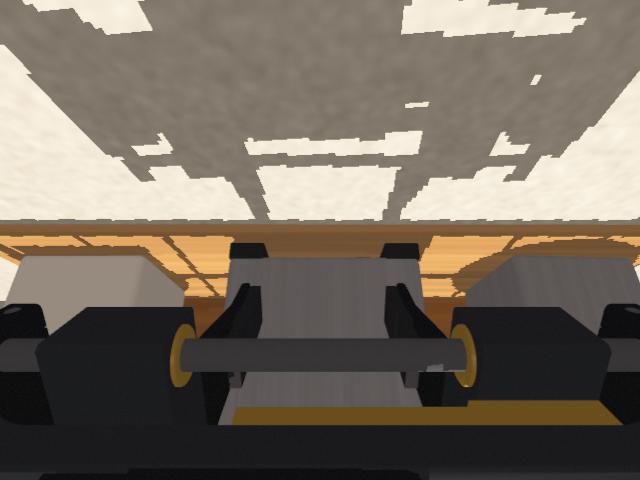

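>>> play_rows(plan=[[[0.15,0,0.14,0,0,0],[0.3,0,0.28,0,0,0],[0.45,0,0.42,0,0,0],[0.55,0,0.51,0,0,0],[0.64,0,0.6,0,0,0]]])

```text
time_s: 25.3
tcp_pos: [0.5516, -0.0015, 0.0456]
ee_rot: [[0.072, -0.995, 0.067], [0.727, 0.098, 0.679], [-0.682, 0.0, 0.731]]
wrist_force: [-0.7, 0.3, 0.8]
gripper_width: 0.701
```

```bash
python3 - <<'E'
from push import *
commit([[0.64, 0, 0.6, 0, 0, 0]]); check(); fs()
s=r.sense(); print("tcp st",((s['tcp_pos']-S0)@RS*1000).round(1))
E
```

```text
t 25.3 tcp-cmd mm [ 0.2  0.2 -1. ] rot err deg [0. 0. 0.] F [-0.7  0.3  0.8] M [-1.44  0.13 -0.02] J [-13.  35.  -5. -51. -68.  35.] w 0.701
F station [0.3 0.7 0.8] M st [-0.01  1.44 -0.02]
tcp st [-65.2  -1.   45.6]
```

No contact yet, so I continue in small steps.

>>> play_rows(plan=[[[0.08,0,0.07,0,0,0],[0.16,0,0.14,0,0,0],[0.23,0,0.21,0,0,0],[0.3,0,0.28,0,0,0],[0.37,0,0.34,0,0,0]]])

```text
time_s: 25.92
tcp_pos: [0.5522, 0.0016, 0.0455]
ee_rot: [[0.072, -0.995, 0.066], [0.725, 0.098, 0.682], [-0.685, -0.001, 0.729]]
wrist_force: [-1.3, -8.5, 3.0]
gripper_width: 0.703
```

```bash
python3 - <<'E'
from push import *
commit([[0.37, 0, 0.34, 0, 0, 0]]); check(); fs()
s=r.sense(); print("tcp st",((s['tcp_pos']-S0)@RS*1000).round(1))
E
```

```text
t 25.93 tcp-cmd mm [ 0.2 -1.7 -1. ] rot err deg [-0.06  0.19 -0.03] F [-1.3 -8.5  3. ] M [-2.56  0.4   0.27] J [-13.  35.  -5. -51. -68.  35.] w 0.703
F station [-8.6  0.5  3. ] M st [0.15 2.58 0.27]
tcp st [-62.1  -1.3  45.5]
```

>>> play_rows(plan=[[[0.04,0,0.04,0,0,0],[0.08,0,0.07,0,0,0],[0.12,0,0.11,0,0,0],[0.15,0,0.14,0,0,0],[0.15,0,0.14,0,0,0]]])

```text
time_s: 26.55
tcp_pos: [0.5523, 0.0018, 0.0455]
ee_rot: [[0.072, -0.995, 0.066], [0.723, 0.098, 0.683], [-0.687, -0.002, 0.727]]
wrist_force: [-3.0, -12.1, 3.8]
gripper_width: 0.694
```

```bash
python3 - <<'E'
from push import *
commit([[0.15, 0, 0.14, 0, 0, 0]]); check(); fs()
s=r.sense(); print("tcp st",((s['tcp_pos']-S0)@RS*1000).round(1))
E
```

```text
t 26.55 tcp-cmd mm [ 0.1 -3.6 -1. ] rot err deg [-0.09  0.33 -0.06] F [ -3.  -12.1   3.8] M [-3.09  0.68  0.41] J [-12.  35.  -5. -51. -68.  35.] w 0.694
F station [-12.4   1.8   3.8] M st [0.37 3.15 0.41]
tcp st [-61.9  -1.4  45.5]
```

>>> play_rows(plan=[[[0.04,0,0.04,0,0,0],[0.08,0,0.07,0,0,0],[0.11,0,0.1,0,0,0],[0.11,0,0.1,0,0,0],[0.11,0,0.1,0,0,0]]])

```text
time_s: 27.18
tcp_pos: [0.5523, 0.0019, 0.0455]
ee_rot: [[0.072, -0.995, 0.065], [0.722, 0.097, 0.685], [-0.688, -0.002, 0.726]]
wrist_force: [-4.1, -16.7, 4.0]
gripper_width: 0.697
```

```bash
python3 - <<'E'
from push import *
commit([[0.11, 0, 0.1, 0, 0, 0]]); check(); fs()
s=r.sense(); print("tcp st",((s['tcp_pos']-S0)@RS*1000).round(1))
E
```

```text
t 27.18 tcp-cmd mm [ 0.  -4.9 -1. ] rot err deg [-0.12  0.44 -0.08] F [ -4.1 -16.7   4. ] M [-3.49  0.88  0.56] J [-12.  35.  -5. -51. -68.  35.] w 0.697
F station [-17.    2.4   4. ] M st [0.53 3.56 0.56]
tcp st [-61.7  -1.4  45.5]
```

The canister holds still at 17 N, so it is seated on the rail. I'll back off and check.

>>> play_rows(plan=[[[-0.8,0,-0.75,0,0,0],[-2,0,-1.9,0,0,0],[-4,0,-3.8,0,0,0],[-7,0,-3,0,0,0],[-11,0,0,0,0,0]]])

```text
time_s: 27.8
tcp_pos: [0.5434, -0.0737, 0.1193]
ee_rot: [[0.068, -0.995, 0.072], [0.729, 0.099, 0.677], [-0.681, 0.006, 0.732]]
wrist_force: [0.7, -1.0, 1.3]
gripper_width: 0.703
```

```bash
python3 - <<'E'
from push import *
commit([[-11, 0, 0, 0, 0, 0]]); check()
p0,R=load(); print("tcp st",((p0-S0)@RS*1000).round(1))
g=st([-.0911-.04,0,.27+.03]); show([(p0+(g-p0)*a,R) for a in (.25,.5,.75,1,1)])
E
```

```text
t 27.8 tcp-cmd mm [-1.  -0.5 -2.3] rot err deg [ 0.3  -0.1   0.19] F [ 0.7 -1.   1.3] M [-1.44  0.03 -0.09] J [-19.  31.  -0. -47. -78.  31.] w 0.703
tcp st [-137.3   -0.9  121.6]
[[-2.93, 0.02, 3.37, 0, 0, 0],
[-5.86, 0.05, 6.73, 0, 0, 0],
[-8.79, 0.07, 10.1, 0, 0, 0],
[-11.72, 0.09, 13.46, 0, 0, 0],
[-11.72, 0.09, 13.46, 0, 0, 0]]
```

>>> play_rows(plan=[[[-3,0,3.4,0,0,0],[-6,0,6.7,0,0,0],[-9,0,10,0,0,0],[-11.7,0,13.5,0,0,0],[-11.7,0,13.5,0,0,0]]])

```text
time_s: 28.42
tcp_pos: [0.5463, -0.0669, 0.3034]
ee_rot: [[0.077, -0.995, 0.06], [0.726, 0.097, 0.681], [-0.684, -0.009, 0.73]]
wrist_force: [0.3, 0.8, 0.3]
gripper_width: 0.697
```

```bash
python3 - <<'E'
from push import *
commit([[-11.7, 0, 13.5, 0, 0, 0]]); check(); fs(); p,Q=canmeas("w20")
x,y,z=Q[...,0],Q[...,1],Q[...,2]
m=(z>40)&(z<58)&(abs(y)>62)&(abs(y)<108)&(x>40)&(x<90); P=Q[m]; print("rail",len(P), np.percentile(P[:,0],[1,5,50,95]).round(1) if len(P) else '', P[:,2].mean() if len(P) else '')
m=(abs(y)<56)&(z>147)&(z<163)&(x>-75)&(x<75); P=Q[m]; print("lid x",np.percentile(P[:,0],[.5,99.5]).round(1),"y",np.percentile(P[:,1],[.5,99.5]).round(1))
E
```

```text
t 28.43 tcp-cmd mm [ 1.2 -0.3  3.2] rot err deg [-0.4   0.12 -0.31] F [0.3 0.8 0.3] M [-1.47  0.1  -0.03] J [-18.  20.  10. -46. -92.  16.] w 0.697
F station [ 0.8 -0.2  0.3] M st [-0.04  1.47 -0.03]
back: x(y0,z80)=-56.3 yaw 0.22 pitchfwd 0.01; x at z13 -56.3 z152 -56.3; y [-54.9  -0.9  52.9] z [ 31. 139.]
lid slopes x,y deg [ 0.   -0.03] z0 157.5
board slopes [ 0.01 -0.02] z0 5.6
near y [111.7 113.9 115.7]
far y [-113.3 -112.6 -112. ]
rail 726 [52.1 52.7 55.7 70.7] 48.306844998234766
lid x [-58.4  50.6] y [-55.3  54.1]
```

View pics/w20.png

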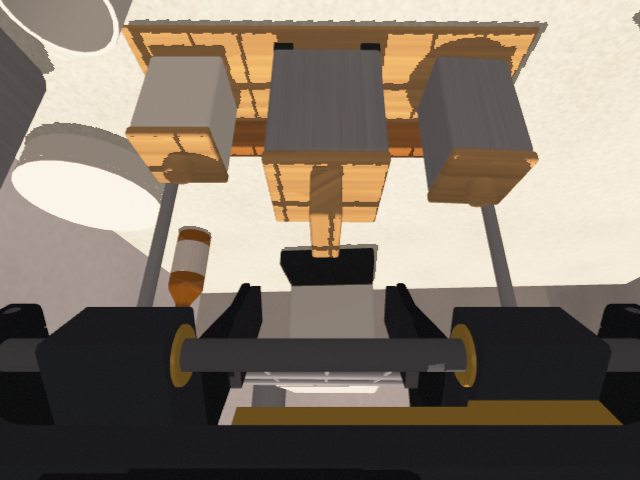

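```bash
python3 - <<'E'
from push import *
p,Q=canmeas("w21"); x,y,z=Q[...,0],Q[...,1],Q[...,2]
m=(z>15)&(z<45)&(abs(y)>60)&(abs(y)<108)&(x>45)&(x<60); P=Q[m]
for lo,hi in ((-108,-60),(60,108)):
    q=P[(P[:,1]>lo)&(P[:,1]<hi)]; print(lo,len(q),np.percentile(q[:,0],[5,50,95]).round(2),np.median(q[:,1]).round(1))
for n in ("top","scene"):
    C=cal(n); pp,d=r.capture(n); cv2.imwrite(f"pics/{n}_end.png",pp); np.save(f"pics/{n}_end_d.npy",d)
    W=cloud(C,d); W0=cloud(C,np.load(f"pics/{n}0_d.npy"))
    for nm,a in dict(near=(.35,.46,.02,.13,.115,.17),far=(.65,.78,.0,.11,.1,.145),jar=(.42,.54,-.3,-.2,.09,.13),mug=(.68,.79,-.15,-.05,.08,.11),cups=(.63,.75,-.33,-.2,.15,.19)).items():
        o=[]
        for w in (W0,W):
            X,Y,Z=w[...,0],w[...,1],w[...,2]; m=(X>a[0])&(X<a[1])&(Y>a[2])&(Y<a[3])&(Z>a[4])&(Z<a[5]); o.append((m.sum(),(w[m][:,:2].mean(0)*1000).round(1)))
        print(n,nm,o)
E
```

```text
back: x(y0,z80)=-56.3 yaw 0.20 pitchfwd 0.01; x at z13 -56.3 z152 -56.3; y [-54.9  -0.9  53. ] z [ 31. 139.]
lid slopes x,y deg [ 0.01 -0.01] z0 157.5
board slopes [ 0.02 -0.01] z0 5.6
near y [111.7 113.8 115.7]
far y [-113.2 -112.6 -112. ]
-108 418 [53.   53.93 55.15] -93.2
60 442 [52.19 53.31 54.35] 92.8
top near [(np.int64(532), array([398.8,  63.7])), (np.int64(533), array([399. ,  63.7]))]
top far [(np.int64(711), array([705.1,  46.1])), (np.int64(709), array([705.4,  46.2]))]
top jar [(np.int64(466), array([ 478.9, -254.3])), (np.int64(0), array([nan, nan]))]
top mug [(np.int64(223), array([ 738. , -104.8])), (np.int64(206), array([ 740.2, -102. ]))]
top cups [(np.int64(911), array([ 681.2, -265.8])), (np.int64(0), array([nan, nan]))]
scene near [(np.int64(931), array([410.8,  75.3])), (np.int64(936), array([410.7,  75.3]))]
scene far [(np.int64(1051), array([709.3,  45.7])), (np.int64(1050), array([709.1,  45.6]))]
scene jar [(np.int64(611), array([ 482.1, -251.3])), (np.int64(612), array([ 482.1, -251.2]))]
scene mug [(np.int64(296), array([ 740.2, -101.6])), (np.int64(285), array([ 739.4, -101.1]))]
scene cups [(np.int64(1356), array([ 683.7, -262.3])), (np.int64(1360), array([ 683.8, -262.3]))]<stdin>:12: RuntimeWarning: Mean of empty slice.
  ret = um.true_divide(
```

View pics/scene_end.png

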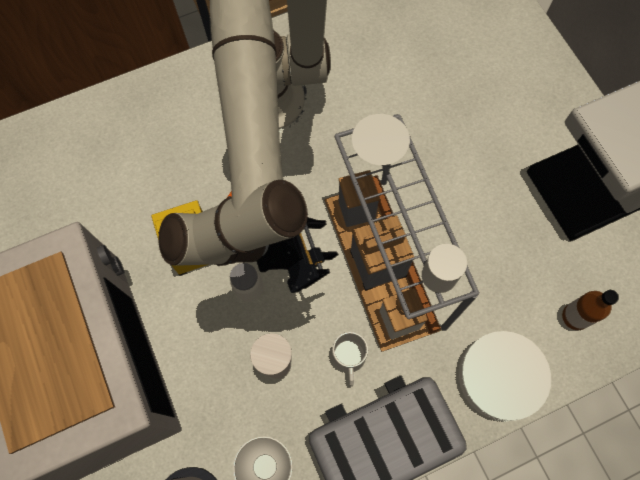

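The scene view shows the canister on the board at about (385,262), between the tins, with the gripper clear at (300,265). The rail is fitted at x ≈ 53.6 with 0.19° yaw. The canister's front is at 53.7 with 0.20° yaw, so it is flush, and the bystanders are unmoved.

```bash
python3 - <<'E'
from h import *
check(); print(r.finish_job())
E
```

```text
t 28.62 tcp-cmd mm [-0.4  0.3 -2.4] rot err deg [ 0.13 -0.06  0.13] F [ 0.4  0.8 -0.7] M [-1.47  0.09  0.03] J [-18.  20.  10. -46. -92.  16.] w 0.698
the job is handed in; nothing more can be done
None
```

I walked the canister up onto the board and against the stop rail, let go of it, and handed the job in at 28.6 s with the gripper clear.

**The walk:** I gripped the handle with the hand leaning 45°, tipped up the near side and set the near leading corner on the board while the far one was still on the counter. Then I rocked it onto the near corner, swung the far one up over the board, and alternated four more swings. During the swings the wrist carried at most about 6 N of the canister's weight, so the pivot feet should have stayed in contact.

**What went wrong:** My first push, made through the handle, tipped the canister about 2° nose-down against the rail. I set it upright again and let go. I then pushed it home low on its back face with the open fingertips until it stood still at 17 N, so the final push came after the release.

**Last checks, from the wrist camera:**

| Check | Result |
|---|---|
| Front face to rail | 53.7 mm against 53.6 mm on the station axis (flush) |
| Turn relative to the rail | 0.20° against 0.19° (square) |
| Upright | within about 0.05° |
| Midway between the tins | about 0.8 mm off, towards the far tin |

**Bystanders:** In the scene camera the tins, jar, mug and cups were within 1 mm of their starting places. The top camera could not see the jar or cups because the arm was in the way. Its mug reading shifted by 2–3 mm, which I put down to the arm partly hiding it.

The scene camera placed things 4–5 mm differently from the other two in world y, so I relied on the top and wrist views.

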